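# Hang up the colour-coded batter scoops

## Robot

A 7-joint arm with a two-finger parallel gripper is mounted at the origin on a cart in front of the work surface, level with it; the furniture and walls round the work are solid. World frame = base frame: x ahead of the robot, y to its left, z up, the work surface at z = 0. Lengths are in m, angles in rad, forces in N, time in s.
With the tool pointing down it reaches from about 0.4 to 0.85 m from the base axis. Payload 6.9 kg.
Tool frame: the origin (TCP) lies at the very end of the fingers, on their centre line; the grasp point (between the pads) lies 19 mm behind it; z points along the fingers, x is the direction in which the jaws open and shut, and the axes are right-handed (so a half turn about z gives the same grasp; the last joint's range is limited). The gripper opens to 85 mm and grips with 20 to 120 N. Pads are 22 mm wide; open, the fingers measure 114 mm over their backs; the gripper's body (76 mm by 85 mm) begins 54 mm behind the grasp point. The pads swing forward as they close: fully open they stand 13 mm farther back than shut.
Start: joints at [-1.062, 0.507, -0.238, 1.5, 0.126, 1.149, -0.155], TCP at [0.245, 0.575, 0.231] pointing down, gripper open.
Joint ranges: [-3.08, 3.08], [-0.24, 2.05], [-1.43, 1.35], [0, 2.5], [-1.52, 4.66], [0.17, 1.96], [-2.89, 2.89]. Speed limits (rad/s): [2.39, 2.39, 3.14, 3.14, 3.14, 3.14, 3.14].

## Interface

Orientations are given as a unit quaternion [w, x, y, z].
In Python, from station import ctrl gives the robot as it stands. The module is installed in compiled form; this text tells all that it offers.
- The arm moves only by the shell command python3 -m inch 'ROWS'. ROWS is JSON, a list of rows, each a list of 3 entries, a list of its own where there are three numbers: the gripper's target within -1 to 1 (fully open at 1, half-way at 0, shut at -1), then the shift along the tool's x, y, z in cm, then the turn, a rotation vector about the tool's x, y, z in rad. A call has 1 to 12 rows; each row is the pose to reach, as a shift and turn from the pose commanded when the call began, along the tool's axes at that moment; what a row does not reach only later rows make up. A row lasts 1/10 s, in which the tool goes at most 50 mm and 8.59 degrees, less where a joint would pass 70% of its speed; a pose out of reach is approached as far as the arm can. A call with a gripper value outside its range is refused whole. The fingers move at their own pace and stop on an object; the grip force is fixed at half the most. Time passes only in rows, so rows that repeat a pose let the fingers close. It gives the time, the measured TCP pose, the force and the opening at its end, in the units of the state.
- ctrl.get_state(): the state, without advancing time (a new reading comes with each control period).
- ctrl.read_camera(name): name is "side" or "top" or "wrist"; returns a dict with "frame" (480x640x3 uint8, red, green, blue), "intrinsics" (3x3 intrinsics, pixels), "dist_coeffs" ([k1, k2, p1, p2, k3] as OpenCV has them; the pictures are not rectified), "pose" (4x4, takes a point from camera to world coordinates). Camera axes: x right, y down, z forward; pixel columns grow to the right and rows downward; lengths in m; the calibration is good to about 2 mm. A picture is of the moment at which its call begins. There is no depth.
- ctrl.finish_job(): hands the job in, once; it reports no verdict.
Trained networks look in the newest picture that a camera, given by its name, has taken for a name from the list of things; names that differ only in an ending like _2 or _b are one class to them, and where a whole thing is asked for, a point or a joint stands for the part that bears it (a point fixed in the world has none). Each returns a list of dicts, best first, with "conf" (0 to 1); they miss things now and then, are a little off and sometimes report something else, mostly with a low value. They report only what shows in the picture. A call takes as long as a camera call.
- ctrl.cut_out(camera, target): "mask" (480x640 bool, what is visible of it) and "bbox" ([left, top, right, bottom] in pixels, round what is visible of it).
- ctrl.spot_point(camera, target): "centre" ([row, column] in pixels: a listed point, or the origin of a listed thing).
The state is a dict: "time_s": time; "q": joint angles; "joint_vel": joint speeds; "effort": joint torques, N m; "tcp_pos": TCP position; "orientation": TCP orientation; "force": force on the tool from outside, world axes, zero at the start; "wrist_torque": the same for the moment, N m; "opening": opening from 0.0 (shut) to 1.0 (fully open).
Only numpy, scipy, OpenCV 4.12 (cv2) and the standard library are available. Lean on these libraries where they do the work, as an engineer would, in place of code of your own. Each camera call takes 0.05 s, during which the arm holds its last target.

## Task

Hang up the waffle station's colour-coded batter scoops: hang each of the three drop hooks by its eye on the pegs of the rail stand, one to a peg (any peg), loop towards you, and from the front bar of each one's lower loop hang the scoop of the same colour by its hook, as far as the scoops are there. Leave everything hanging freely and at rest, and do not disturb the jam tubs and the honey jar.

Things in the scene. Friction and masses are not known exactly. Their poses are not given: they have to be found in the camera images.
- rail_stand: Fixed rail stand, 370 mm wide, 301 high: dark posts (y = +-175) on low feet 26 wide reaching 90 mm forward; two level grey rails, 24 high, 10 thick, centred 295 and 175 mm up, open between. Origin: on the table under the middle of the rails' common front face; x points away from the robot, y left along the rails. Three steel pegs on the upper rail at y = +115, 0, -115 mm. Place and yaw vary.
- left_peg (a point): Seat of the left peg: top of the peg, 6 mm in front of the rail face, 300 mm above the table; axes as the stand's. The peg is an 8 mm round bar, nearly level for 13 mm out of the rail, then bent up; its end is 25 mm in front of the rail. Its lowest point is 291, its highest (at the end) 310 mm above the table.
- middle_peg (a point): Seat of the middle peg: top of the peg, 6 mm in front of the rail face, 300 mm above the table; axes as the stand's. The peg is an 8 mm round bar, nearly level for 13 mm out of the rail, then bent up; its end is 25 mm in front of the rail. Its lowest point is 291, its highest (at the end) 310 mm above the table.
- right_peg (a point): Seat of the right peg: top of the peg, 6 mm in front of the rail face, 300 mm above the table; axes as the stand's. The peg is an 8 mm round bar, nearly level for 13 mm out of the rail, then bent up; its end is 25 mm in front of the rail. Its lowest point is 291, its highest (at the end) 310 mm above the table.
- red_drop_hook: Loose steel drop hook with red grip, 140 g, 206 mm high, stands upright at first. Origin: underside of its strap (26 x 5 mm, z 4 to 122); x to its back (to the rail when hung), loop to -x. Closed eye in the y-z plane, clear opening 30 mm, 7 mm bar, centre z = 140. Grip block 12 (x) by 18 (y), z 160 to 206. Hung, it leans on both rails, origin 145 mm above the table.
- red_eye_top (a point): Top of the inside of the red drop hook's eye, 155 mm above its origin: rests on a peg seat when hung. Axes as the drop hook's.
- red_loop_front (a point): Top of the middle of the front bar of the red drop hook's lower loop: x = -88, z = 8 mm in the drop hook's frame, same axes. The loop is a level U of 8 mm round bar, 60 mm wide, reaching forward from the strap's foot; inside open from x = -4 to -84. The front bar runs along y, straight from -12 to +12 mm, then slants back to the sides.
- red_scoop: Loose steel batter scoop with red grip, 120 g, 166 mm high, stands upright at first; may be absent. Origin: middle of the cup's underside. Round cup 68 mm wide, 40 high, heavy base. A 7 mm wire in the x-z plane rises from the cup's front (x = -33) to a hook that opens downward. Above it the grip block, 14 (x) by 18 (y), z 120 to 166, to be held with the fingers closing along y.
- red_scoop_hook (a point): Inside of the red scoop's hook, 112 mm above its origin, where the top of the 8 mm bar comes to lie; axes as the scoop's. Wire centres: stem x = -13 (z 85 to 105), peak x = 0, z = 118, then down behind to a free end at x = +17, z = 89; 19 mm wide inside, end 26 mm below this point. Hung, it tilts a few degrees; if knocked, it swings for some seconds.
- yellow_drop_hook: Loose steel drop hook with yellow grip, 140 g, 206 mm high, stands upright at first. Origin: underside of its strap (26 x 5 mm, z 4 to 122); x to its back (to the rail when hung), loop to -x. Closed eye in the y-z plane, clear opening 30 mm, 7 mm bar, centre z = 140. Grip block 12 (x) by 18 (y), z 160 to 206. Hung, it leans on both rails, origin 145 mm above the table.
- yellow_eye_top (a point): Top of the inside of the yellow drop hook's eye, 155 mm above its origin: rests on a peg seat when hung. Axes as the drop hook's.
- yellow_loop_front (a point): Top of the middle of the front bar of the yellow drop hook's lower loop: x = -88, z = 8 mm in the drop hook's frame, same axes. The loop is a level U of 8 mm round bar, 60 mm wide, reaching forward from the strap's foot; inside open from x = -4 to -84. The front bar runs along y, straight from -12 to +12 mm, then slants back to the sides.
- yellow_scoop: Loose steel batter scoop with yellow grip, 120 g, 166 mm high, stands upright at first; may be absent. Origin: middle of the cup's underside. Round cup 68 mm wide, 40 high, heavy base. A 7 mm wire in the x-z plane rises from the cup's front (x = -33) to a hook that opens downward. Above it the grip block, 14 (x) by 18 (y), z 120 to 166, to be held with the fingers closing along y.
- yellow_scoop_hook (a point): Inside of the yellow scoop's hook, 112 mm above its origin, where the top of the 8 mm bar comes to lie; axes as the scoop's. Wire centres: stem x = -13 (z 85 to 105), peak x = 0, z = 118, then down behind to a free end at x = +17, z = 89; 19 mm wide inside, end 26 mm below this point. Hung, it tilts a few degrees; if knocked, it swings for some seconds.
- blue_drop_hook: Loose steel drop hook with blue grip, 140 g, 206 mm high, stands upright at first. Origin: underside of its strap (26 x 5 mm, z 4 to 122); x to its back (to the rail when hung), loop to -x. Closed eye in the y-z plane, clear opening 30 mm, 7 mm bar, centre z = 140. Grip block 12 (x) by 18 (y), z 160 to 206. Hung, it leans on both rails, origin 145 mm above the table.
- blue_eye_top (a point): Top of the inside of the blue drop hook's eye, 155 mm above its origin: rests on a peg seat when hung. Axes as the drop hook's.
- blue_loop_front (a point): Top of the middle of the front bar of the blue drop hook's lower loop: x = -88, z = 8 mm in the drop hook's frame, same axes. The loop is a level U of 8 mm round bar, 60 mm wide, reaching forward from the strap's foot; inside open from x = -4 to -84. The front bar runs along y, straight from -12 to +12 mm, then slants back to the sides.
- blue_scoop: Loose steel batter scoop with blue grip, 120 g, 166 mm high, stands upright at first; may be absent. Origin: middle of the cup's underside. Round cup 68 mm wide, 40 high, heavy base. A 7 mm wire in the x-z plane rises from the cup's front (x = -33) to a hook that opens downward. Above it the grip block, 14 (x) by 18 (y), z 120 to 166, to be held with the fingers closing along y.
- blue_scoop_hook (a point): Inside of the blue scoop's hook, 112 mm above its origin, where the top of the 8 mm bar comes to lie; axes as the scoop's. Wire centres: stem x = -13 (z 85 to 105), peak x = 0, z = 118, then down behind to a free end at x = +17, z = 89; 19 mm wide inside, end 26 mm below this point. Hung, it tilts a few degrees; if knocked, it swings for some seconds.
- jam_red: Bystander: red portion tub of jam, 37x50x16 mm, on the table in front of the stand. Origin: underside.
- jam_orange: Bystander: orange portion tub of jam, 37x50x16 mm, on the table in front of the stand. Origin: underside.
- honey_jar: Bystander: honey jar, 65 mm wide, 86 mm high, behind the stand. Origin: underside.

How it is judged:
At the end, for the whole second after the job is handed in: Each drop hook: eye top within 13 mm of a peg seat, upright within 0.25 rad, under 0.05 m/s. Each scoop: hook point from the loop front of its colour -12 to 22 mm in x, within 28 mm in y, -10 to 12 mm in z; cup >20 mm above the table, tilt under 0.35 rad, under 0.1 m/s ((distance between red_eye_top and left_peg below 0.013 m or distance between red_eye_top and middle_peg below 0.013 m or distance between red_eye_top and right_peg below 0.013 m) and angle between each of red_drop_hook, yellow_drop_hook, blue_drop_hook's own z axis and vertical below 0.25 rad and linear speed of each of red_drop_hook, yellow_drop_hook, blue_drop_hook below 0.05 m/s and x of red_scoop_hook in the frame of red_loop_front between -0.012 and 0.022 m and y of red_scoop_hook in the frame of red_loop_front between -0.028 and 0.028 m and z of red_scoop_hook in the frame of red_loop_front between -0.01 and 0.012 m and height (world z) of each of red_scoop, yellow_scoop, blue_scoop above 0.02 m and angle between each of red_scoop, yellow_scoop, blue_scoop's own z axis and vertical below 0.35 rad and linear speed of each of red_scoop, yellow_scoop, blue_scoop below 0.1 m/s and (distance between yellow_eye_top and left_peg below 0.013 m or distance between yellow_eye_top and middle_peg below 0.013 m or distance between yellow_eye_top and right_peg below 0.013 m) and x of yellow_scoop_hook in the frame of yellow_loop_front between -0.012 and 0.022 m and y of yellow_scoop_hook in the frame of yellow_loop_front between -0.028 and 0.028 m and z of yellow_scoop_hook in the frame of yellow_loop_front between -0.01 and 0.012 m and (distance between blue_eye_top and left_peg below 0.013 m or distance between blue_eye_top and middle_peg below 0.013 m or distance between blue_eye_top and right_peg below 0.013 m) and x of blue_scoop_hook in the frame of blue_loop_front between -0.012 and 0.022 m and y of blue_scoop_hook in the frame of blue_loop_front between -0.028 and 0.028 m and z of blue_scoop_hook in the frame of blue_loop_front between -0.01 and 0.012 m); the robot touches nothing.
It fails at once if the jam red is shoved or toppled (distance of jam_red from where it was at the start of the episode above 0.03 m or angle between jam_red's own z axis and vertical above 0.5 rad).
It fails at once if the jam orange is shoved or toppled (distance of jam_orange from where it was at the start of the episode above 0.03 m or angle between jam_orange's own z axis and vertical above 0.5 rad).
It fails at once if the honey jar is shoved or toppled (distance of honey_jar from where it was at the start of the episode above 0.03 m or angle between honey_jar's own z axis and vertical above 0.5 rad).
Of red_scoop, yellow_scoop, blue_scoop only 2 to 3 are there at a start; the rules pass over those that are not, and their reading is None.
At some moment in a run one of red_scoop, yellow_scoop, blue_scoop may be knocked a few centimetres aside while the robot is not near it.
It also fails if it takes over 210 s, if anything falls off the work surface, if the arm or the gripper's body presses on something with over 40 N, if the wrist force passes 120 N, or if a joint passes its speed limit or range.

## Working session

There is one attempt and no reset: what is moved stays moved. The work goes in short steps, Python scripts to look and compute and a shell command to move; the robot and the scene stay as the last step left them, time stands still between calls to the robot, and variables do not carry over. Pictures are saved under pics/ and viewed, and the job is handed in when it is done.

```bash
ls; mkdir -p pics; cat > h.py <<'E'
import numpy as np, cv2
from station import ctrl
from scipy.spatial.transform import Rotation as R
def snap(cam,name):
    d=ctrl.read_camera(cam); cv2.imwrite(f'pics/{name}.png',d['frame'][:,:,::-1]); return d
def ray(d,rc):
    K=np.array(d['intrinsics']);D=np.array(d['dist_coeffs'],float);P=np.array(d['pose'])
    p=cv2.undistortPoints(np.array([[[rc[1],rc[0]]]],float),K,D)[0,0]
    v=P[:3,:3]@np.array([p[0],p[1],1]); return P[:3,3],v/np.linalg.norm(v)
def atz(d,rc,z):
    o,v=ray(d,rc); return o+v*(z-o[2])/v[2]
def proj(d,X):
    P=np.array(d['pose']);X=np.atleast_2d(X)
    c=(X-P[:3,3])@P[:3,:3]
    return cv2.projectPoints(c,np.zeros(3),np.zeros(3),np.array(d['intrinsics']),np.array(d['dist_coeffs'],float))[0][:,0]
def tri(rays):
    A=np.zeros((3,3));b=np.zeros(3)
    for o,v in rays:
        M=np.eye(3)-np.outer(v,v);A+=M;b+=M@o
    return np.linalg.solve(A,b)
def st():
    s=ctrl.get_state();return s
def pose():
    s=st();q=s['orientation'];return np.array(s['tcp_pos']),R.from_quat([q[1],q[2],q[3],q[0]])
E
python3 - <<'E'
from h import *
for c in ['side','top','wrist']:
    d=snap(c,c+'0');print(c,np.round(d['pose'],3).tolist(),np.round(d['intrinsics'],1).tolist(),d['dist_coeffs'])
s=st();print({k:np.round(v,3).tolist() for k,v in s.items()});print(pose()[1].as_matrix().round(3))
E
```

```text
pics
side [[-0.964, -0.145, 0.221, 0.232], [-0.264, 0.578, -0.772, 1.159], [-0.016, -0.803, -0.596, 1.08], [0.0, 0.0, 0.0, 1.0]] [[543.1, 0.0, 323.1], [0.0, 543.1, 243.9], [0.0, 0.0, 1.0]] [0.04536869 0.         0.         0.         0.        ]
top [[0.012, -0.995, 0.096, 0.392], [-1.0, -0.013, -0.01, 0.023], [0.011, -0.096, -0.995, 1.639], [0.0, 0.0, 0.0, 1.0]] [[470.2, 0.0, 319.8], [0.0, 470.2, 241.8], [0.0, 0.0, 1.0]] [0.01127912 0.         0.         0.         0.        ]
wrist [[0.391, 0.885, 0.252, 0.181], [0.92, -0.376, -0.109, 0.603], [-0.002, 0.275, -0.961, 0.373], [0.0, 0.0, 0.0, 1.0]] [[409.7, 0.0, 320.8], [0.0, 409.7, 240.3], [0.0, 0.0, 1.0]] [-0.05976461  0.          0.          0.          0.        ]
{'time_s': 0.15, 'q': [-1.062, 0.508, -0.238, 1.501, 0.126, 1.149, -0.155], 'joint_vel': [-0.0, -0.003, -0.001, -0.003, -0.001, 0.0, 0.001], 'effort': [-0.002, -62.101, -2.19, -24.984, 0.013, 0.009, 0.0], 'tcp_pos': [0.245, 0.575, 0.231], 'orientation': [0.0, 0.834, 0.551, -0.001], 'force': [1.141, 0.764, 0.552], 'wrist_torque': [0.013, 0.02, -0.011], 'opening': 0.995}
[[ 0.392  0.92  -0.001]
 [ 0.92  -0.392 -0.001]
 [-0.001 -0.    -1.   ]]
```

View pics/side0.png

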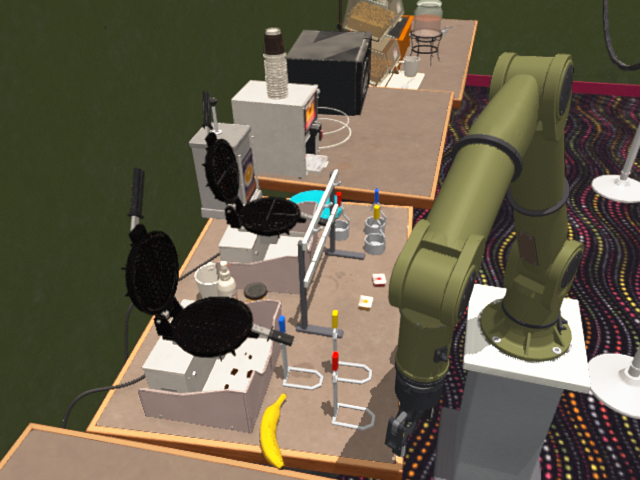

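View pics/top0.png

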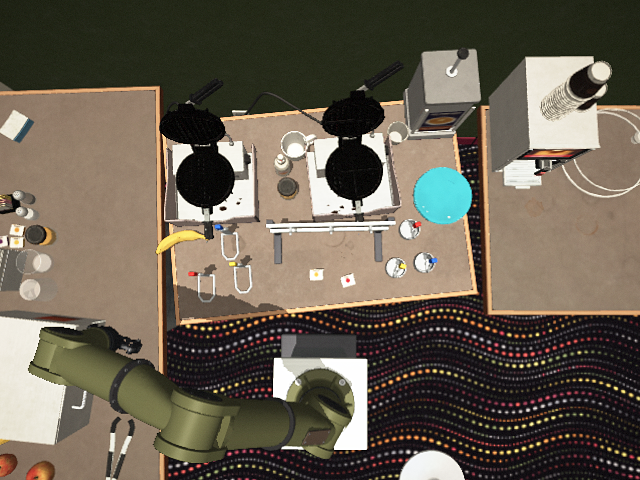

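View pics/wrist0.png

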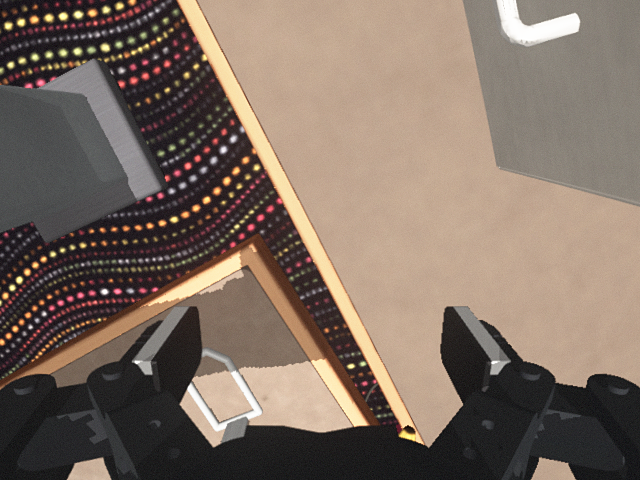

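Side and top show three drop hooks left of the stand (top px: blue 218,228; yellow 233,264; red 193,273), and three scoops right of it (red 418,228; blue 432,262; yellow 402,266). The two tubs lie in front of the stand at 316,274 and 348,281. Next I'll localise them.

```bash
python3 - <<'E'
from h import *
dt=ctrl.read_camera('top');ds=ctrl.read_camera('side')
for n in ['rail_stand','left_peg','middle_peg','right_peg']+[c+k for c in ['red','yellow','blue'] for k in ['_drop_hook','_eye_top','_loop_front','_scoop','_scoop_hook']]+['jam_red','jam_orange','honey_jar']:
    a=ctrl.spot_point('top',n);b=ctrl.spot_point('side',n)
    f=lambda l:[(np.round(x['centre']).tolist(),round(x['conf'],2)) for x in l[:2]]
    if a and b:
        ra=ray(dt,a[0]['centre']);rb=ray(ds,b[0]['centre']);X=tri([ra,rb])
        e=np.linalg.norm(np.cross(X-ra[0],ra[1]))*2000
        print(n,f(a),f(b),X.round(4),'gap mm',round(e,1))
    else: print(n,f(a),f(b))
E
```

```text
rail_stand [([227.0, 412.0], 0.52)] [([205.0, 337.0], 0.66)] [ 0.5938 -0.2903  0.1269] gap mm 7.7
left_peg [([227.0, 292.0], 0.85), ([273.0, 195.0], 0.49)] [([227.0, 314.0], 0.94)] [0.5609 0.0903 0.3043] gap mm 1.6
middle_peg [([228.0, 331.0], 0.75)] [([202.0, 323.0], 0.65)] [ 0.5651 -0.0217  0.307 ] gap mm 7.5
right_peg [([221.0, 370.0], 0.75), ([273.0, 392.0], 0.47)] [([185.0, 334.0], 0.57), ([417.0, 336.0], 0.15)] [ 0.5753 -0.1356  0.2964] gap mm 16.1
red_drop_hook [([275.0, 208.0], 0.69)] [([416.0, 337.0], 0.59)] [ 0.4265  0.3956 -0.0081] gap mm 3.1
red_eye_top [([271.0, 193.0], 0.76), ([230.0, 332.0], 0.27)] [([369.0, 334.0], 0.79)] [0.4349 0.4024 0.163 ] gap mm 7.2
red_loop_front [([303.0, 204.0], 0.59), ([230.0, 407.0], 0.59)] [([416.0, 375.0], 0.84)] [0.3353 0.3978 0.026 ] gap mm 1.1
red_scoop [([230.0, 411.0], 0.71)] [([237.0, 338.0], 0.6)] [ 0.5982 -0.3154 -0.0167] gap mm 3.3
red_scoop_hook [([226.0, 412.0], 0.62), ([234.0, 227.0], 0.58)] [([381.0, 322.0], 0.71), ([208.0, 338.0], 0.55)] [ 0.7474 -0.5445 -1.0916] gap mm 8.1
yellow_drop_hook [([276.0, 314.0], 0.63), ([264.0, 
[... 714 characters left out ...]
5)] [([333.0, 281.0], 0.98)] [0.5821 0.3213 0.1535] gap mm 3.3
blue_loop_front [([258.0, 230.0], 0.61)] [([282.0, 381.0], 0.58)] [0.4153 0.2587 0.3045] gap mm 109.5
blue_scoop [([263.0, 419.0], 0.78)] [([227.0, 374.0], 0.86)] [ 0.4797 -0.3319  0.0337] gap mm 1.5
blue_scoop_hook [([260.0, 428.0], 0.91)] [([205.0, 376.0], 0.54)] [ 0.4801 -0.3449  0.1126] gap mm 3.7
jam_red [([283.0, 346.0], 0.57)] [([279.0, 376.0], 0.66), ([368.0, 336.0], 0.64)] [ 0.4158 -0.0841  0.0181] gap mm 19.2
jam_orange [([302.0, 206.0], 0.74), ([272.0, 315.0], 0.6)] [([303.0, 364.0], 0.59)] [0.3634 0.3307 0.3049] gap mm 37.5
honey_jar [([264.0, 238.0], 0.19)] [([313.0, 258.0], 0.76)] [0.545  0.2923 0.2007] gap mm 186.0
```

```bash
python3 - <<'E'
from h import *
t=cv2.imread('pics/top0.png');s=cv2.imread('pics/side0.png')
def crop(im,x0,y0,x1,y1,k,n): cv2.imwrite(f'pics/{n}.png',cv2.resize(im[y0:y1,x0:x1],None,fx=k,fy=k,interpolation=cv2.INTER_CUBIC))
crop(t,160,200,310,310,5,'c_topL');crop(t,300,200,450,310,5,'c_topR')
crop(s,260,170,400,290,5,'c_sideU');crop(s,250,300,390,440,4,'c_sideL')
import sys
dt=ctrl.read_camera('top');ds=ctrl.read_camera('side')
print('handle end',tri([ray(dt,(236,209)),ray(ds,(340,290))]))
E
```

```text
handle end [0.54586159 0.35496673 0.17389027]
```

View pics/c_topL.png

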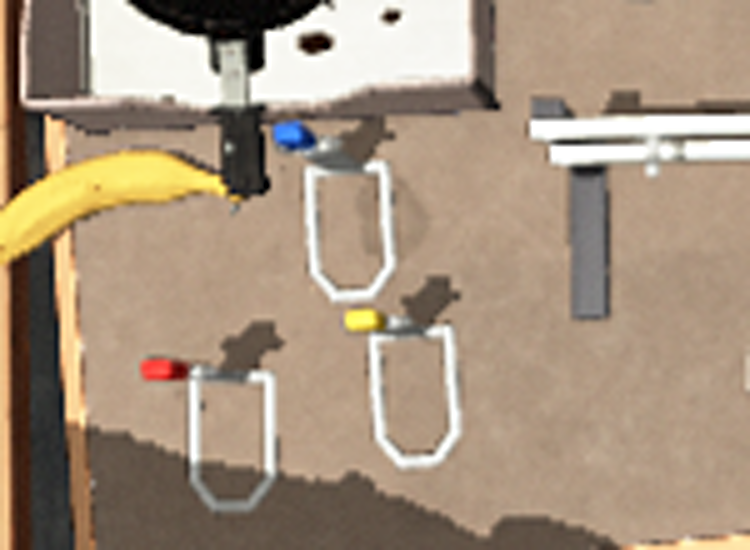

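View pics/c_topR.png

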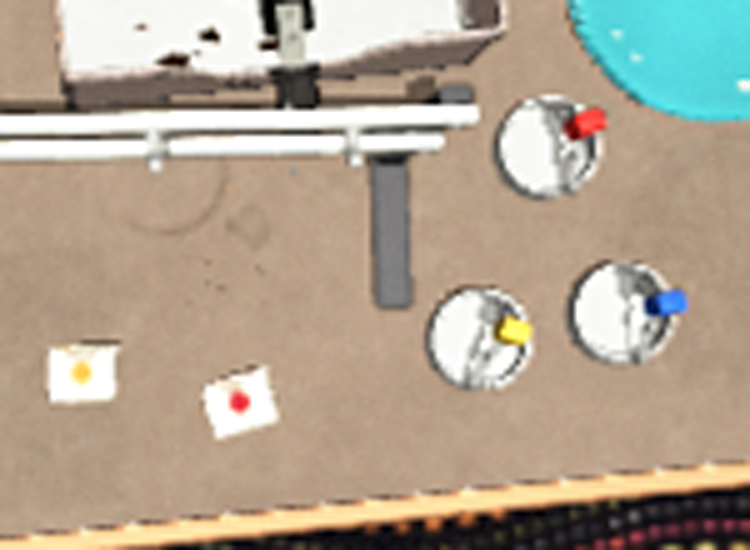

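View pics/c_sideU.png

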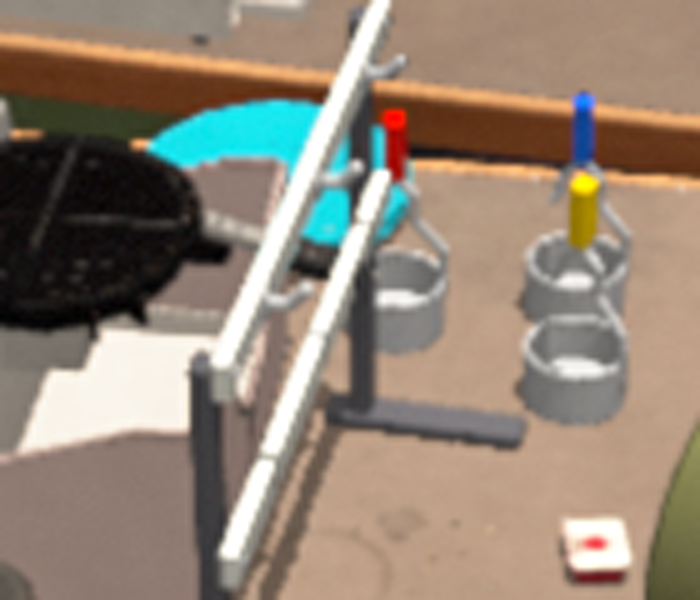

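View pics/c_sideL.png

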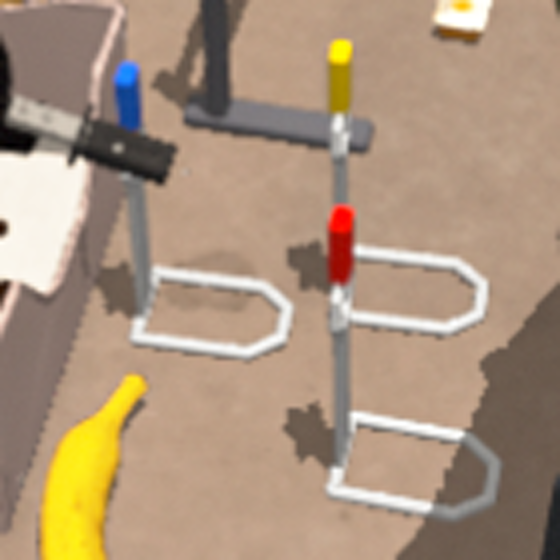

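```bash
cat >> h.py <<'E'
from scipy.optimize import least_squares
def fitpose(obs,x0):
    # obs: list of (cam dict, local pts Nx3, px Nx2(col,row)) ; pose x,y,yaw on table
    def T(p,L):
        c,s=np.cos(p[2]),np.sin(p[2]);L=np.atleast_2d(L)
        return np.c_[p[0]+c*L[:,0]-s*L[:,1],p[1]+s*L[:,0]+c*L[:,1],L[:,2]]
    f=lambda p:np.concatenate([(proj(d,T(p,L))-px).ravel() for d,L,px in obs])
    r=least_squares(f,x0,loss='soft_l1');return r.x,f(r.x).reshape(-1,2),lambda L:T(r.x,L)
E
python3 - <<'E'
from h import *
dt=ctrl.read_camera('top');ds=ctrl.read_camera('side')
L=np.array([[-.024,y,.306] for y in (.115,0,-.115)])
# drop hook: corners of loop at z=.004, grip top
H=lambda top:None
p,r,T=fitpose([(dt,L,np.array([[290.6,234.5],[331,233],[371,232.4]])),(ds,L,np.array([[321.6,227.4],[331.6,203.6],[340.4,182.4]]))],[.57,-.02,.05])
print(p.round(4),r.round(1).tolist());print(T(np.array([[-.006,y,.3] for y in (.115,0,-.115)])).round(4))
def c(x0,y0,k,l): return np.array([[x0+a/k,y0+b/k] for a,b in l])
Lh=np.array([[0,0,.206],[-.088,.012,.004],[-.088,-.012,.004],[-.004,.03,.004],[-.004,-.03,.004]])
for n,tp,sp,x0 in [('blue',[(287,132),(335,297),(370,297),(313,168),(384,166)],[(127,68),(250,355),(290,320),(140,336),(160,272)],[.58,.32,0]),
 ('yellow',[(356,319),(403,463),(434,462),(376,334),(446,330)],[(340,47),(447,328),(484,290),None,(352,250)],[.46,.27,0]),
 ('red',[(153,368),(215,507),(247,507),(194,373),(270,376)],[(341,212),(455,514),(495,475),(332,490),(352,420)],[.43,.4,0])]:
    i=[k for k in range(5) if sp[k]]
    p,r,T=fitpose([(dt,Lh,c(160,200,5,tp)),(ds,Lh[i],c(250,300,4,[sp[k] for k in i]))],x0)
    print(n,p.round(4),r.round(1).tolist())
Ls=np.array([[0,0,.166],[0,0,0.04]])
for n,tp,sp,x0 in [('red',[(594,117),(550,147)],[(396,114),(399,272)],[.6,-.3,0]),
 ('yellow',[(519,327),(479,337)],[(584,182),(574,337)],[.46,-.25,0]),('blue',[(673,298),(623,312)],[(584,99),(575,255)],[.48,-.33,0])]:
    p,r,T=fitpose([(dt,Ls,c(300,200,5,tp)),(ds,Ls,c(260,170,5,sp))],x0)
    print(n,p.round(4)[:2],r.round(1).tolist())
E
```

```text
[ 0.569  -0.0209  0.0373] [[0.1, -0.3], [0.0, 0.2], [0.2, -0.1], [0.1, 0.6], [0.0, 0.1], [0.0, -0.1]]
[[ 0.5587  0.0938  0.3   ]
 [ 0.563  -0.0211  0.3   ]
 [ 0.5673 -0.136   0.3   ]]
blue [0.5745 0.3219 0.007 ] [[0.4, -0.4], [-1.3, -0.8], [-1.4, -0.8], [-1.5, 0.9], [1.5, 1.4], [-0.2, 0.5], [6.6, -2.1], [-0.8, -1.0], [-0.8, 1.6], [1.6, -0.9]]
yellow [0.4609 0.2764 0.0648] [[0.5, -0.6], [-1.2, -0.8], [-0.5, -1.0], [-1.9, 0.9], [1.4, 0.8], [-0.4, 0.8], [7.3, -2.0], [-0.7, -0.0], [0.6, -0.3]]
red [ 0.43    0.3974 -0.0377] [[0.7, -0.7], [-1.8, -1.3], [-1.2, -1.0], [-1.0, 0.8], [1.2, 1.0], [-0.6, 0.8], [6.9, -1.5], [-0.7, -0.4], [-0.1, 1.8], [2.2, -1.8]]
red [ 0.5937 -0.304 ] [[-0.0, 0.7], [0.7, -0.4], [0.1, 0.2], [-0.5, 0.7]]
yellow [ 0.4622 -0.2551] [[-0.2, 0.1], [0.8, -0.2], [-0.1, -0.2], [0.2, 1.6]]
blue [ 0.4808 -0.3525] [[-0.1, 0.3], [0.5, -0.4], [-0.1, -0.1], [0.1, 0.8]]
```

```bash
cat >> h.py <<'E'
R0=np.array([[0,1,0],[1,0,0],[0,0,-1.]])
def goto(pos,yaw,extra=0):
    p,r=pose()
    d=r.inv().apply(np.array(pos)-p)*100
    t=(r.inv()*R.from_euler('z',yaw)*R.from_matrix(R0)).as_rotvec()
    print('shift',d.round(2).tolist(),'turn',t.round(3).tolist())
E
python3 - <<'E'
from h import *
goto([.4609,.2764,.28],.065)
E
```

```text
shift [-19.01, 31.56, -4.87] turn [0.0, -0.0, -0.468]
```

```bash
python3 -m inch '[[1,[0,0,-4.9],[0,0,-0.15]],[1,[-3,5,-4.9],[0,0,-0.3]],[1,[-6,10,-4.9],[0,0,-0.468]],[1,[-9,15,-4.9],[0,0,-0.468]],[1,[-12,20,-4.9],[0,0,-0.468]],[1,[-15,25,-4.9],[0,0,-0.468]],[1,[-18,30,-4.9],[0,0,-0.468]],[1,[-19,31.6,-4.9],[0,0,-0.468]],[1,[-19,31.6,-4.9],[0,0,-0.468]],[1,[-19,31.6,-4.9],[0,0,-0.468]]]'
python3 - <<'E'
from h import *
d=snap('wrist','w1')
goto([.4609,.2764,.172],.065)
E
```

```text
time_s: 3.65
tcp_pos: [0.4636, 0.2724, 0.2802]
orientation: [0.001, 0.686, 0.727, -0.0]
force: [0.3, -0.4, 0.9]
opening: 1.002
shift [0.15, -0.11, 10.83] turn [0.0, 0.0, -0.003]
```

View pics/w1.png

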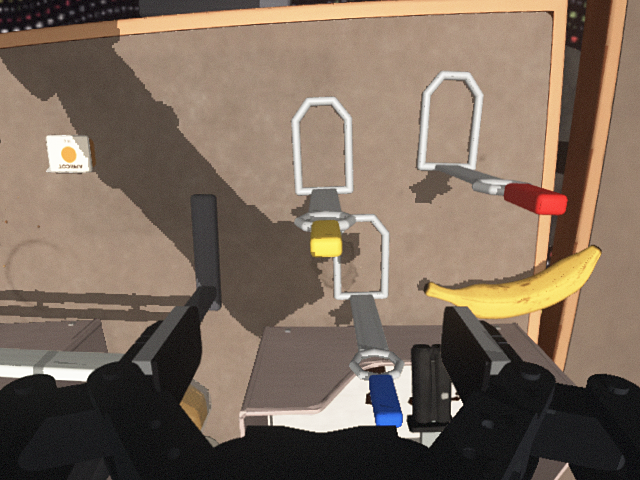

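```bash
python3 - <<'E'
from h import *
d=ctrl.read_camera('wrist')
im=d['frame'][:,:,::-1].copy()
L=np.array([[sx*.006,sy*.009,z] for z in (.16,.206) for sx in(-1,1) for sy in (-1,1)]+[[-.088,.012,.004],[-.088,-.012,.004],[-.004,.03,.004],[-.004,-.03,.004]])
for p in ([.4609,.2764,.065],[.430,.3974,-.038],[.5745,.3219,.007]):
    c,s=np.cos(p[2]),np.sin(p[2])
    X=np.c_[p[0]+c*L[:,0]-s*L[:,1],p[1]+s*L[:,0]+c*L[:,1],L[:,2]]
    for q in proj(d,X): cv2.circle(im,tuple(int(round(v)) for v in q),1,(0,255,0),-1)
cv2.imwrite('pics/w1o.png',cv2.resize(im[50:450,250:600],None,fx=2,fy=1.5*1,interpolation=cv2.INTER_NEAREST))
E
```

```text
(no output)
```

View pics/w1o.png

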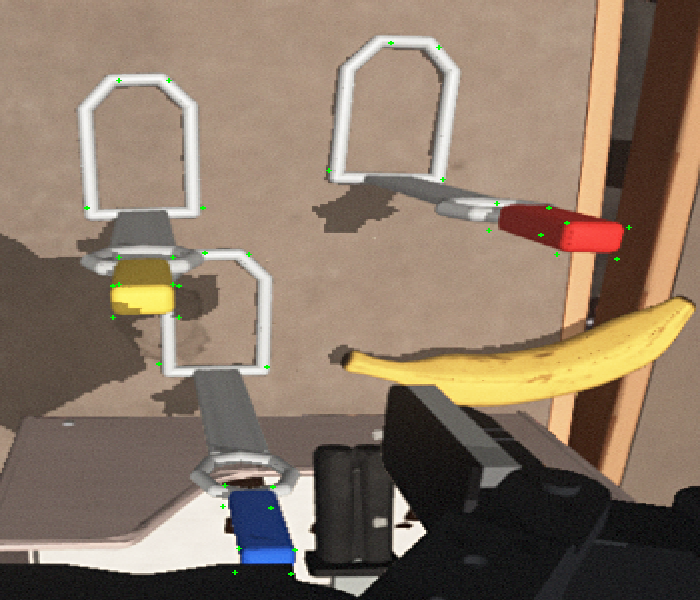

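```bash
python3 -m inch '[[0.2,[0.1,-0.3,5],[0,0,0]],[0,[0.1,-0.3,9],[0,0,0]],[0,[0.1,-0.3,10.8],[0,0,0]],[0,[0.1,-0.3,10.8],[0,0,0]],[-1,[0.1,-0.3,10.8],[0,0,0]],[-1,[0.1,-0.3,10.8],[0,0,0]],[-1,[0.1,-0.3,10.8],[0,0,0]],[-1,[0.1,-0.3,10.8],[0,0,0]],[-1,[0.1,-0.3,10.8],[0,0,0]],[-1,[0.1,-0.3,10.8],[0,0,0]]]'
python3 - <<'E'
from h import *
d=snap('wrist','w2')
E
```

```text
time_s: 4.75
tcp_pos: [0.4589, 0.2776, 0.1734]
orientation: [0.0, 0.684, 0.73, 0.001]
force: [0.1, -0.3, 6.1]
opening: 0.199
```

View pics/w2.png

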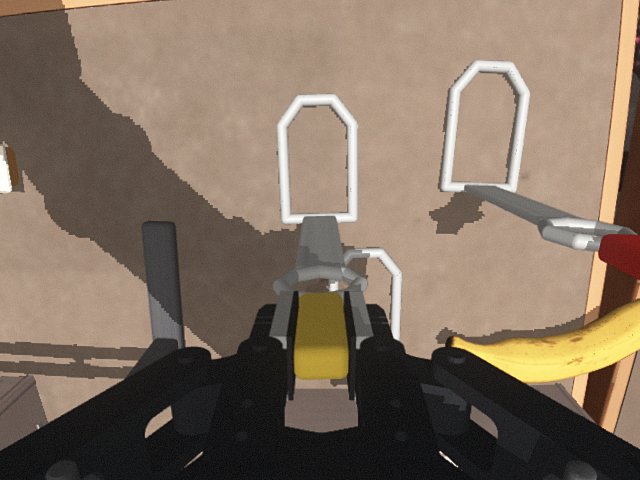

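```bash
python3 -m inch '[[-1,[0,0,-5],[0,0,0]],[-1,[0,0,-10],[0,0,0]],[-1,[0,0,-15],[0,0,0]],[-1,[0,0,-18.5],[0,0,0]],[-1,[0,0,-18.5],[0,0,0]],[-1,[0,0,-18.5],[0,0,0]]]'
python3 - <<'E'
from h import *
goto([.480,-.138,.36],.037)
E
```

```text
time_s: 5.4
tcp_pos: [0.4581, 0.2769, 0.3575]
orientation: [0.0, 0.684, 0.73, 0.0]
force: [0.3, 0.0, -1.7]
opening: 0.2
shift [-41.55, -0.51, -0.26] turn [0.001, -0.0, 0.028]
```

```bash
python3 -m inch '[[-1,[-3,0,-0.3],[0,0,0]],[-1,[-7,0,-0.3],[0,0,0]],[-1,[-11,0,-0.3],[0,0,0]],[-1,[-15,0,-0.3],[0,0,0]],[-1,[-19,-0.2,-0.3],[0,0,0.01]],[-1,[-23,-0.2,-0.3],[0,0,0.028]],[-1,[-27,-0.3,-0.3],[0,0,0.028]],[-1,[-31,-0.4,-0.3],[0,0,0.028]],[-1,[-35,-0.5,-0.3],[0,0,0.028]],[-1,[-39,-0.5,-0.3],[0,0,0.028]],[-1,[-41.5,-0.5,-0.3],[0,0,0.028]],[-1,[-41.5,-0.5,-0.3],[0,0,0.028]]]'
python3 - <<'E'
from h import *
d=snap('wrist','w3');d=snap('top','t3');d=snap('side','s3')
goto([.517,-.138,.335],.037)
im=cv2.imread('pics/t3.png')[170:300,270:430];cv2.imwrite('pics/t3c.png',cv2.resize(im,None,fx=4,fy=4))
im=cv2.imread('pics/s3.png')[120:300,270:430];cv2.imwrite('pics/s3c.png',cv2.resize(im,None,fx=3,fy=3))
E
```

```text
time_s: 6.6
tcp_pos: [0.4788, -0.1418, 0.358]
orientation: [-0.001, 0.696, 0.718, -0.002]
force: [-0.1, 0.3, -1.1]
opening: 0.205
shift [-0.31, 3.72, 2.39] turn [-0.002, -0.001, 0.001]
```

View pics/w3.png

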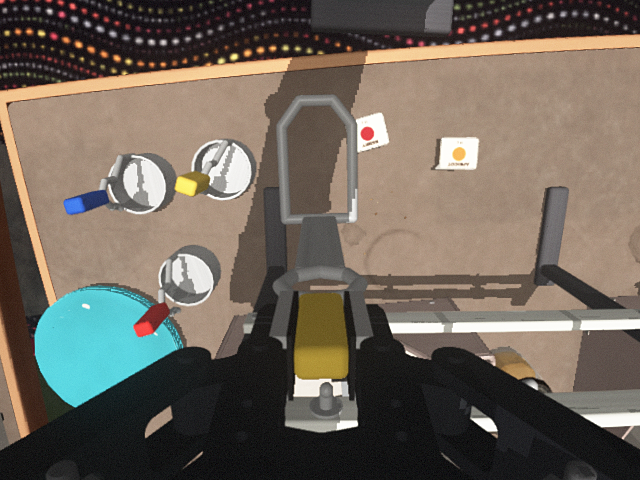

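View pics/s3c.png

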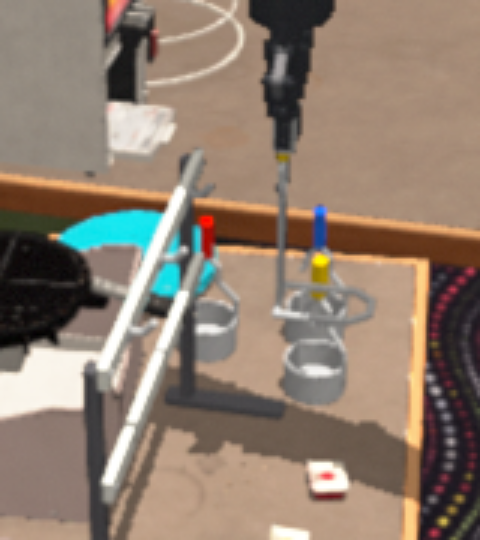

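```bash
cat >> h.py <<'E'
S=np.array([.569,-.0209,.0373])
def sw(x,y,z):
    c,s=np.cos(S[2]),np.sin(S[2]);return np.array([S[0]+c*x-s*y,S[1]+s*x+c*y,z])
E
python3 - <<'E'
from h import *
d=ctrl.read_camera('wrist')
print('tip',proj(d,[sw(-.024,-.115,.306),sw(-.02,-.115,.308),sw(-.006,-.115,.300)]))
p,r=pose();M=r.as_matrix();print(M.round(3))
# hook points in the tool frame: origin 0.173 beyond TCP
f=lambda x,y,z: p+M@np.array([y,x,0.173-z])
print('eye c/sides/front',proj(d,[f(0,.0185,.14),f(0,-.0185,.14),f(-.088,0,.004),f(0,0,.206)]))
for n in('yellow_eye_top','yellow_loop_front','right_peg'): print(n,[(x['centre'],x['conf']) for x in ctrl.spot_point('wrist',n)[:2]])
im=cv2.imread('pics/w3.png')[240:440,240:410];cv2.imwrite('pics/w3c.png',cv2.resize(im,None,fx=3.0,fy=3.0))
E
```

```text
tip [[314.22349921 383.69138762]
 [314.20190202 392.0188334 ]
 [314.48257273 403.79279241]]
[[-0.039  0.999 -0.002]
 [ 0.999  0.039  0.001]
 [ 0.001 -0.002 -1.   ]]
eye c/sides/front [[360.79330139 280.67235533]
 [280.07776255 280.70382446]
 [320.48026038  97.37773047]
 [320.31142638 360.52774073]]
yellow_eye_top [([296.9, 318.9], 0.62), ([404.2, 317.3], 0.32)]
yellow_loop_front [([101.4, 313.1], 0.69), ([161.5, 224.7], 0.37)]
right_peg [([403.0, 315.4], 0.9)]
```

View pics/w3c.png

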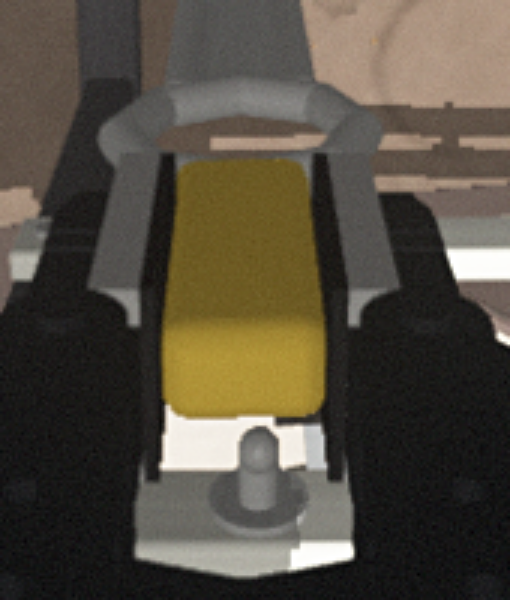

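```bash
python3 -m inch '[[-1,[-0.1,0,1],[0,0,0]],[-1,[-0.1,0,2.3],[0,0,0]],[-1,[-0.1,0,2.3],[0,0,0]],[-1,[-0.1,0,2.3],[0,0,0]]]'
python3 - <<'E'
from h import *
d=snap('wrist','w4');print(pose()[0])
im=cv2.imread('pics/w4.png')[240:440,240:410];cv2.imwrite('pics/w4c.png',cv2.resize(im,None,fx=3.0,fy=3.0))
print(proj(d,[sw(-.024,-.115,.306),sw(-.02,-.115,.308)]))
d=snap('side','s4')
im=cv2.imread('pics/s4.png')[150:250,290:410];cv2.imwrite('pics/s4c.png',cv2.resize(im,None,fx=5,fy=5,interpolation=cv2.INTER_CUBIC))
E
```

```text
time_s: 7.35
tcp_pos: [0.4801, -0.1381, 0.3371]
orientation: [-0.0, 0.694, 0.72, -0.0]
force: [-0.2, -0.3, -0.3]
opening: 0.202
[ 0.48035677 -0.13818786  0.33746851]
[[317.18692916 408.98520685]
 [317.16972559 418.18232989]]
```

View pics/w4c.png

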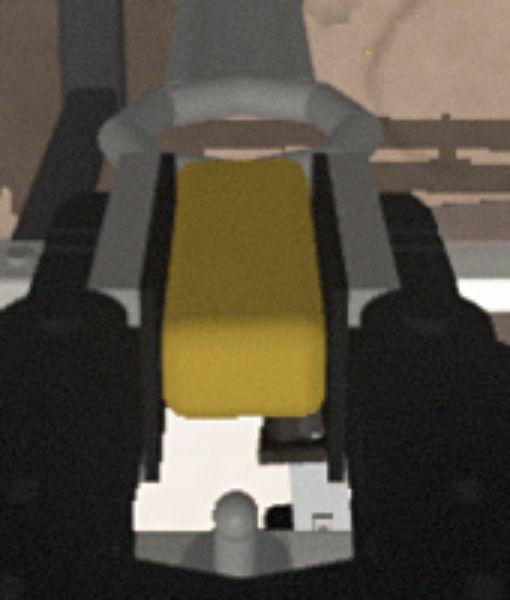

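View pics/s4c.png

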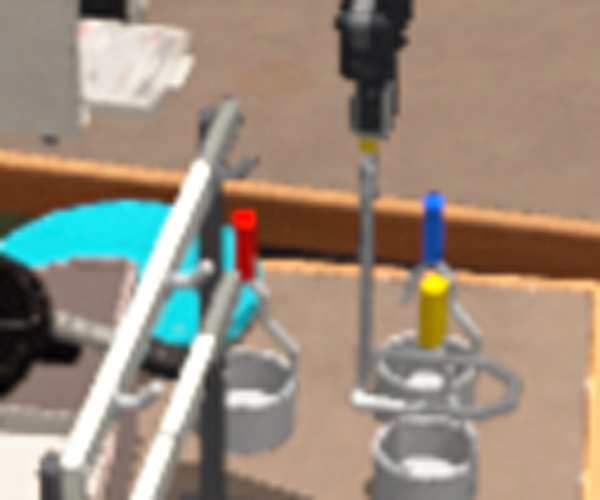

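```bash
python3 -m inch '[[-1,[-0.1,1,0.35],[0,0,0]],[-1,[-0.1,2.5,0.35],[0,0,0]],[-1,[-0.1,3.5,0.35],[0,0,0]],[-1,[-0.1,4.5,0.35],[0,0,0]],[-1,[-0.1,5.5,0.35],[0,0,0]],[-1,[-0.1,6.3,0.35],[0,0,0]],[-1,[-0.1,7,0.35],[0,0,0]],[-1,[-0.1,7,0.35],[0,0,0]],[-1,[-0.1,7,0.35],[0,0,0]]]'
python3 - <<'E'
from h import *
d=snap('side','s5');d=snap('wrist','w5');goto(sw(-.006,-.1155,.334),.0373)
im=cv2.imread('pics/s5.png')[150:250,290:410];cv2.imwrite('pics/s5c.png',cv2.resize(im,None,fx=5,fy=5,interpolation=cv2.INTER_CUBIC))
E
```

```text
time_s: 8.35
tcp_pos: [0.5501, -0.1368, 0.3337]
orientation: [-0.0, 0.694, 0.72, -0.0]
force: [-0.2, 0.6, -1.2]
opening: 0.201
shift [-0.03, 1.74, -0.01] turn [-0.0, 0.0, -0.0]
```

View pics/s5c.png

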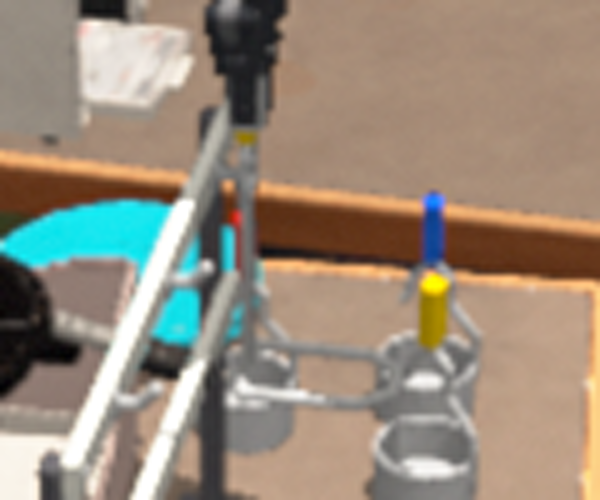

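View pics/w5.png

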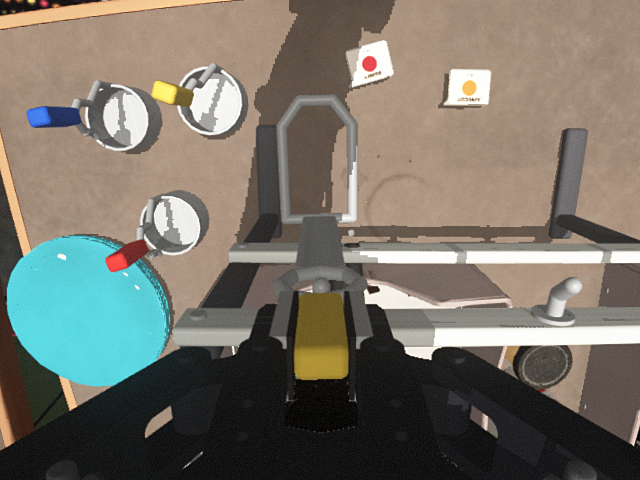

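```bash
python3 -m inch '[[-1,[0,0.8,0],[0,0,0]],[-1,[0,1.6,0],[0,0,0]],[-1,[0,1.6,0],[0,0,0]],[-1,[0,1.6,0.8],[0,0,0]],[-1,[0,1.6,1.4],[0,0,0]],[-1,[0,1.6,1.5],[0,0,0]],[-1,[0,1.6,1.5],[0,0,0]]]'
python3 - <<'E'
from h import *
d=snap('wrist','w6');
E
```

```text
time_s: 9.15
tcp_pos: [0.5664, -0.1361, 0.3204]
orientation: [0.001, 0.694, 0.72, 0.001]
force: [-4.1, 0.1, 11.8]
opening: 0.202
```

View pics/w6.png

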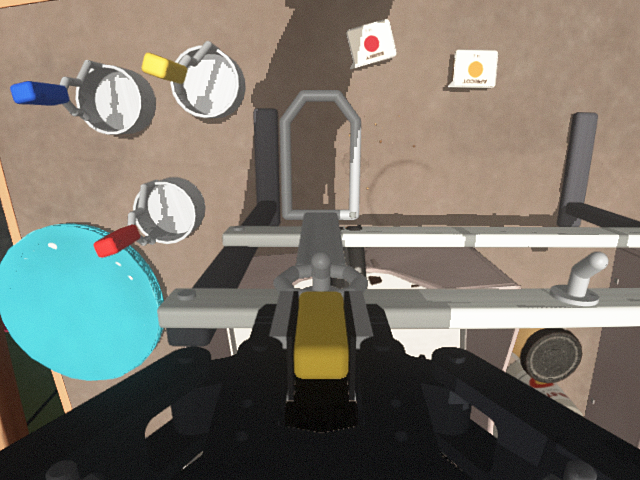

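```bash
python3 -m inch '[[-1,[0,0,-0.1],[0,0,0]],[-0.2,[0,0,-0.1],[0,0,0]],[-0.2,[0,0,-0.1],[0,0,0]],[-0.2,[0,0,-0.1],[0,0,0]],[-0.2,[0,0,-0.1],[0,0,0]],[-0.2,[0,0,-2],[0,0,0]],[-0.2,[0,0,-5],[0,0,0]],[-0.2,[0,-5,-8],[0,0,0]],[-0.2,[0,-10,-8],[0,0,0]],[-0.2,[0,-10,-8],[0,0,0]]]'
python3 - <<'E'
from h import *
d=snap('side','s7');d=snap('wrist','w7');
im=cv2.imread('pics/s7.png')[120:270,280:420];cv2.imwrite('pics/s7c.png',cv2.resize(im,None,fx=4,fy=4,interpolation=cv2.INTER_CUBIC))
goto([.428,.396,.30],-.038)
E
```

```text
time_s: 10.2
tcp_pos: [0.4622, -0.1408, 0.4005]
orientation: [0.001, 0.695, 0.719, -0.0]
force: [-0.2, -0.1, 0.4]
opening: 0.398
shift [53.72, -1.82, 9.93] turn [0.002, 0.001, 0.074]
```

View pics/s7c.png

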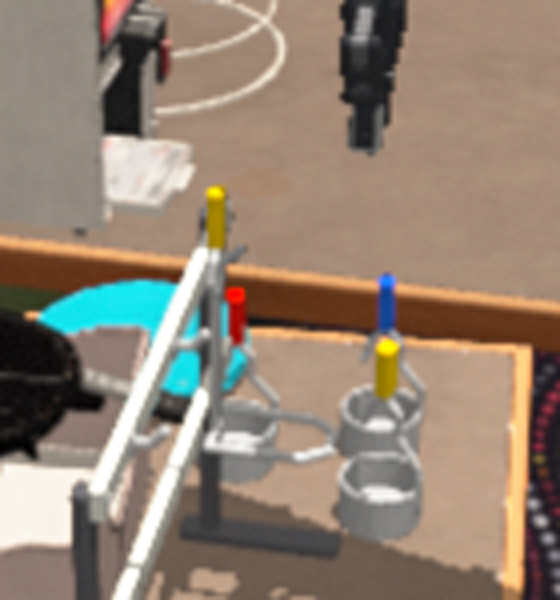

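View pics/w7.png

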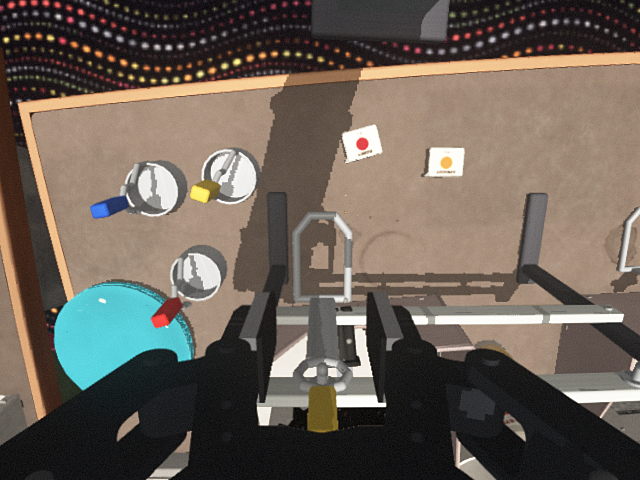

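```bash
python3 -m inch '[[-0.2,[4,-0.5,2],[0,0,0]],[-0.2,[9,-0.5,5],[0,0,0]],[0,[14,-0.8,9.9],[0,0,0]],[0,[19,-1,9.9],[0,0,0]],[0,[24,-1,9.9],[0,0,0.07]],[0,[29,-1,9.9],[0,0,0.07]],[0,[34,-1.2,9.9],[0,0,0.07]],[0,[39,-1.2,9.9],[0,0,0.074]],[0,[44,-1.5,9.9],[0,0,0.074]],[0,[49,-1.8,9.9],[0,0,0.074]],[0,[53.7,-1.8,9.9],[0,0,0.074]],[0,[53.7,-1.8,9.9],[0,0,0.074]]]'
python3 -m inch '[[0,[0,0,0],[0,0,0]],[0,[0,0,0],[0,0,0]]]'
python3 - <<'E'
from h import *
d=snap('wrist','w8')
im=d['frame'][:,:,::-1].copy()
L=np.array([[sx*.006,sy*.009,z] for z in (.16,.206) for sx in(-1,1) for sy in (-1,1)]+[[-.088,.012,.004],[-.088,-.012,.004],[-.004,.03,.004],[-.004,-.03,.004]])
for p in ([.428,.3955,-.038],):
    c,s=np.cos(p[2]),np.sin(p[2])
    X=np.c_[p[0]+c*L[:,0]-s*L[:,1],p[1]+s*L[:,0]+c*L[:,1],L[:,2]]
    for q in proj(d,X): cv2.circle(im,tuple(int(round(v)) for v in q),1,(0,255,0),-1)
cv2.imwrite('pics/w8o.png',cv2.resize(im[50:350,200:460],None,fx=2,fy=2,interpolation=cv2.INTER_NEAREST))
goto([.428,.3955,.172],-.038)
E
```

```text
time_s: 11.5
tcp_pos: [0.4263, 0.4029, 0.2981]
orientation: [-0.002, 0.718, 0.696, -0.0]
force: [0.7, -0.2, -0.7]
opening: 0.498
time_s: 11.7
tcp_pos: [0.4285, 0.3967, 0.2984]
orientation: [-0.0, 0.72, 0.694, -0.001]
force: [0.8, 0.1, 0.7]
opening: 0.503
shift [-0.0, -0.08, 12.68] turn [-0.001, 0.001, 0.001]
```

View pics/w8o.png

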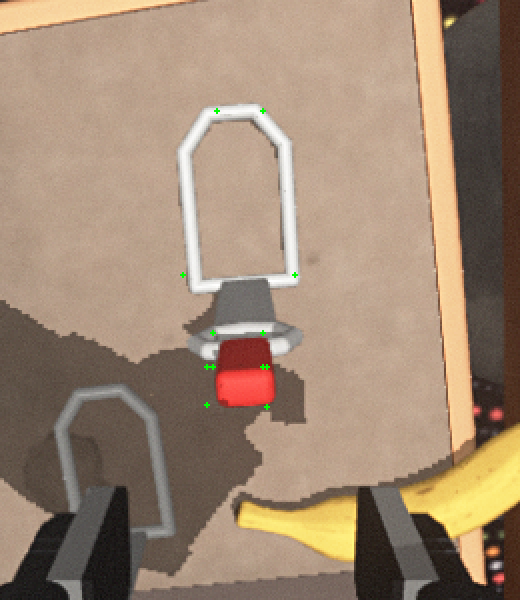

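```bash
python3 -m inch '[[0,[0.2,0,5],[0,0,-0.07]],[0,[0.2,0,9],[0,0,-0.07]],[0,[0.2,0,12.7],[0,0,-0.07]],[0,[0.2,0,12.7],[0,0,-0.07]],[-1,[0.2,0,12.7],[0,0,-0.07]],[-1,[0.2,0,12.7],[0,0,-0.07]],[-1,[0.2,0,12.7],[0,0,-0.07]],[-1,[0.2,0,12.7],[0,0,-0.07]],[-1,[0.2,0,12.7],[0,0,-0.07]]]'
python3 - <<'E'
from h import *
d=snap('wrist','w9')
E
```

```text
time_s: 12.65
tcp_pos: [0.4297, 0.3988, 0.175]
orientation: [0.0, 0.695, 0.719, 0.002]
force: [0.9, -0.8, 6.9]
opening: 0.198
```

View pics/w9.png

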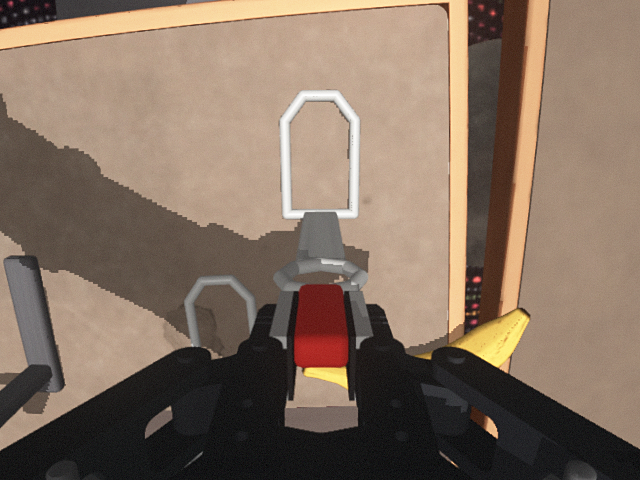

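```bash
python3 -m inch '[[-1,[0,0,-5],[0,0,0]],[-1,[0,0,-10],[0,0,0]],[-1,[0,0,-15],[0,0,0]],[-1,[0,0,-17.5],[0,0,0]],[-1,[0,0,-17.5],[0,0,0]]]'
python3 - <<'E'
from h import *
goto(sw(-.09,-.0005,.337),.0373)
E
```

```text
time_s: 13.2
tcp_pos: [0.429, 0.3995, 0.353]
orientation: [0.0, 0.695, 0.719, 0.004]
force: [-0.1, -0.0, -1.2]
opening: 0.198
shift [-42.58, 3.57, 1.37] turn [0.006, -0.006, -0.004]
```

```bash
python3 -m inch '[[-1,[-3,0.5,0],[0,0,0]],[-1,[-7,1,0],[0,0,0]],[-1,[-11,1.5,0],[0,0,0]],[-1,[-15,2,0],[0,0,0]],[-1,[-19,2.5,0],[0,0,0]],[-1,[-23,2.5,0],[0,0,0]],[-1,[-27,3,0],[0,0,0]],[-1,[-31,3,0],[0,0,0]],[-1,[-35,3.5,0.5],[0,0,0]],[-1,[-39,3.5,1],[0,0,0]],[-1,[-42.6,3.5,1.4],[0,0,0]],[-1,[-42.6,3.5,1.4],[0,0,0]]]'
python3 -m inch '[[-1,[0,0,0],[0,0,0]],[-1,[0,0,0],[0,0,0]],[-1,[0,0,0],[0,0,0]]]'
python3 - <<'E'
from h import *
d=snap('wrist','w10')
im=cv2.imread('pics/w10.png')[240:440,240:410];cv2.imwrite('pics/w10c.png',cv2.resize(im,None,fx=3.0,fy=3.0))
print(proj(d,[sw(-.024,0,.306),sw(-.02,0,.308)]))
goto(sw(-.006,0,.335),.0373)
E
```

```text
time_s: 14.4
tcp_pos: [0.4764, -0.0325, 0.3324]
orientation: [0.0, 0.698, 0.716, -0.002]
force: [-0.8, 0.1, -1.8]
opening: 0.2
time_s: 14.7
tcp_pos: [0.4775, -0.0251, 0.3337]
orientation: [-0.0, 0.694, 0.72, 0.0]
force: [0.2, -0.4, -1.6]
opening: 0.196
[[321.27329839 410.66668472]
 [321.28463649 420.02791275]]
shift [0.1, 8.56, -0.12] turn [0.0, -0.0, -0.002]
```

View pics/w10c.png

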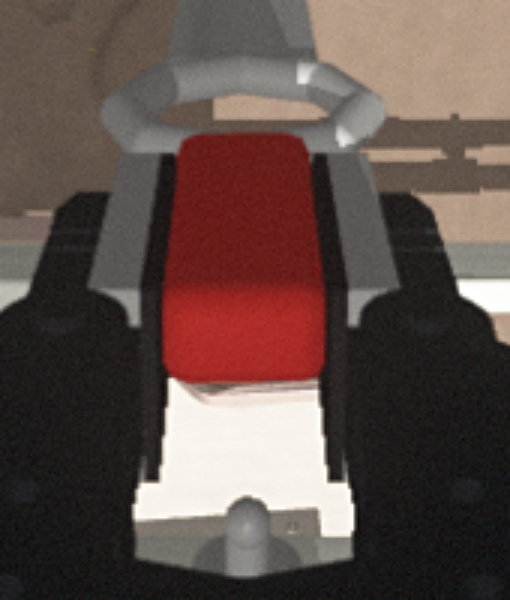

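```bash
python3 -m inch '[[-1,[0.1,1,-0.2],[0,0,0]],[-1,[0.1,2.5,-0.2],[0,0,0]],[-1,[0.1,3.5,-0.2],[0,0,0]],[-1,[0.1,4.5,-0.2],[0,0,0]],[-1,[0.1,5.5,-0.2],[0,0,0]],[-1,[0.1,6.5,-0.2],[0,0,0]],[-1,[0.1,7.3,-0.2],[0,0,0]],[-1,[0.1,7.3,-0.2],[0,0,0]],[-1,[0.1,7.3,-0.2],[0,0,0]]]'
python3 - <<'E'
from h import *
d=snap('wrist','w11');d=snap('side','s11')
im=cv2.imread('pics/s11.png')[150:270,290:410];cv2.imwrite('pics/s11c.png',cv2.resize(im,None,fx=5,fy=5,interpolation=cv2.INTER_CUBIC))
E
```

```text
time_s: 15.65
tcp_pos: [0.5504, -0.0231, 0.3356]
orientation: [-0.0, 0.695, 0.719, -0.0]
force: [-0.2, -0.9, -1.7]
opening: 0.201
```

View pics/w11.png

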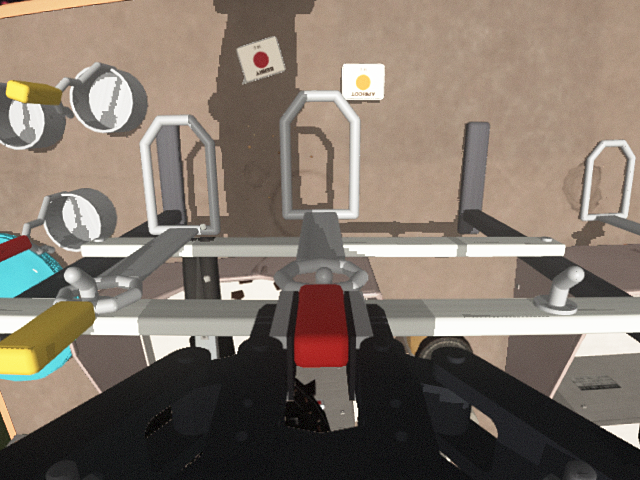

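View pics/s11c.png

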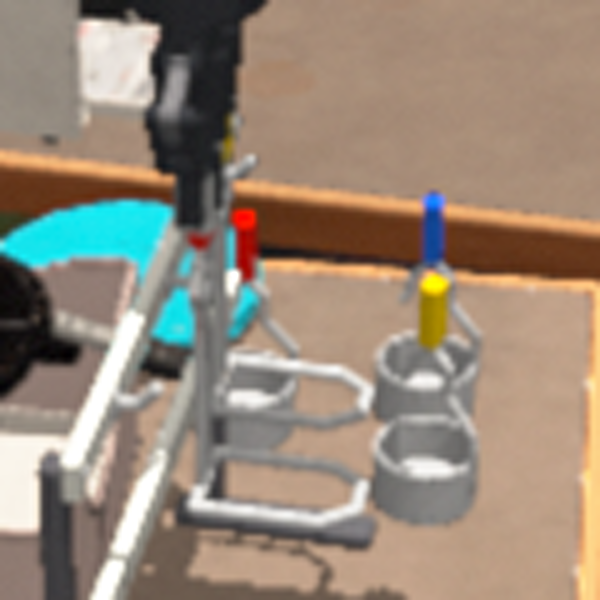

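```bash
python3 -m inch '[[-1,[0.1,0.8,0],[0,0,0]],[-1,[0.1,1.6,0],[0,0,0]],[-1,[0.1,1.6,0],[0,0,0]],[-1,[0.1,1.6,0.8],[0,0,0]],[-1,[0.1,1.6,1.3],[0,0,0]],[-1,[0.1,1.6,1.5],[0,0,0]],[-1,[0.1,1.6,1.5],[0,0,0]]]'
python3 - <<'E'
from h import *
d=snap('wrist','w12');
E
```

```text
time_s: 16.45
tcp_pos: [0.5661, -0.0216, 0.3219]
orientation: [0.0, 0.695, 0.719, 0.0]
force: [-6.3, -0.4, 8.7]
opening: 0.198
```

View pics/w12.png

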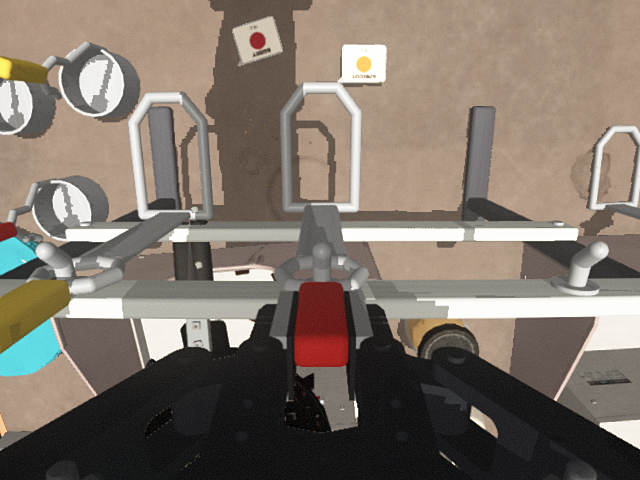

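```bash
python3 -m inch '[[-1,[0,0,-0.1],[0,0,0]],[-0.2,[0,0,-0.1],[0,0,0]],[-0.2,[0,0,-0.1],[0,0,0]],[-0.2,[0,0,-0.1],[0,0,0]],[-0.2,[0,0,-0.1],[0,0,0]],[-0.2,[0,0,-2],[0,0,0]],[-0.2,[0,0,-5],[0,0,0]],[-0.2,[0,-5,-6],[0,0,0]],[-0.2,[5,-10,-6],[0,0,0]],[-0.2,[10,-10,-6],[0,0,0]],[0,[15,-10,-6],[0,0,0]],[0,[20,-10,-6],[0,0,0]]]'
python3 - <<'E'
from h import *
d=snap('side','s13');d=snap('wrist','w13');print(np.round(st()['q'],2));dt=snap('top','t13')
im=cv2.imread('pics/s13.png')[120:270,280:420];cv2.imwrite('pics/s13c.png',cv2.resize(im,None,fx=4,fy=4,interpolation=cv2.INTER_CUBIC))
for y in(.355,):
  print(pose()[0])
E
```

```text
time_s: 17.7
tcp_pos: [0.4599, 0.1601, 0.3816]
orientation: [0.001, 0.696, 0.718, 0.001]
force: [1.4, 0.4, 0.1]
opening: 0.5
[-0.18  0.2  -0.27  1.56  0.05  1.39  1.16]
[0.45985754 0.16229756 0.38076466]
```

View pics/s13c.png

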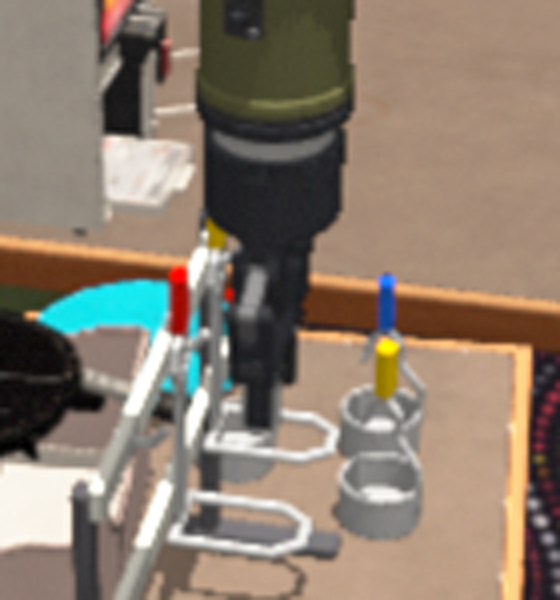

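View pics/w13.png

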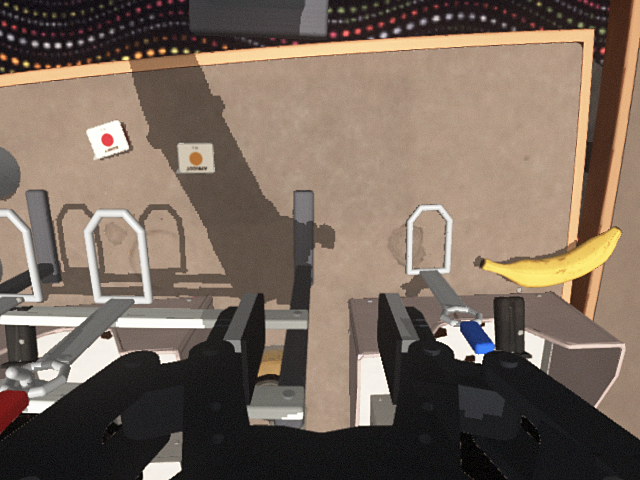

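```bash
python3 -m inch '[[0,[5,1,0],[0,0,0]],[0,[10,2,0],[0,0,0]],[0,[15,3,0],[0,0,0]],[0,[15.6,3,0],[0,0,0]],[0,[15.6,3,0],[0,0,0]],[0,[15.6,3,0],[0,0,0]]]'
python3 - <<'E'
from h import *
d=snap('wrist','w14')
im=d['frame'][:,:,::-1].copy()
L=np.array([[sx*.006,sy*.009,z] for z in (.16,.206) for sx in(-1,1) for sy in (-1,1)]+[[-.088,.012,.004],[-.088,-.012,.004],[-.004,.03,.004],[-.004,-.03,.004]])
for p in ([.5745,.3219,.007],):
    c,s=np.cos(p[2]),np.sin(p[2])
    X=np.c_[p[0]+c*L[:,0]-s*L[:,1],p[1]+s*L[:,0]+c*L[:,1],L[:,2]]
    for q in proj(d,X): cv2.circle(im,tuple(int(round(v)) for v in q),1,(0,255,0),-1)
cv2.imwrite('pics/w14o.png',cv2.resize(im[130:410,200:500],None,fx=2.5,fy=2,interpolation=cv2.INTER_NEAREST))
print(pose()[0])
E
```

```text
time_s: 18.45
tcp_pos: [0.4862, 0.3134, 0.3806]
orientation: [0.001, 0.696, 0.718, -0.001]
force: [-0.2, 0.2, 0.3]
opening: 0.503
[0.48627066 0.31309234 0.38092014]
```

View pics/w14o.png

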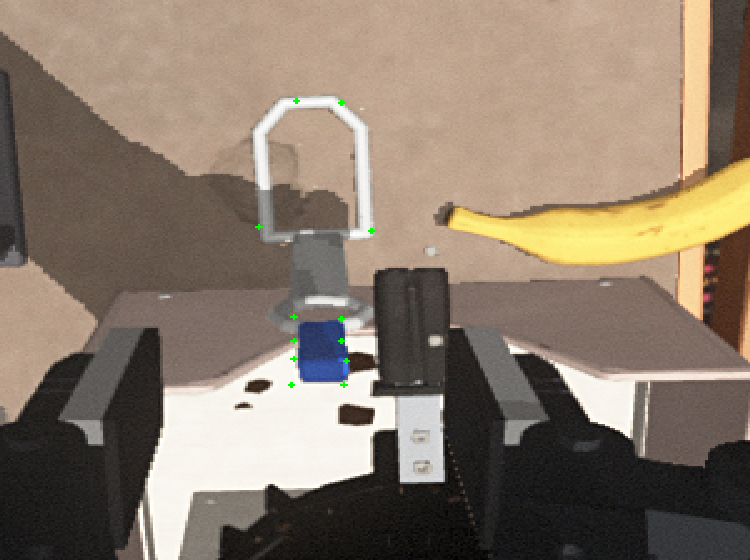

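```bash
python3 -m inch '[[0,[0,0,0],[0,0,0.15]],[0,[0,0,0],[0,0,0.3]],[0,[0,0,0],[0,0,0.45]],[0,[0,0,0],[0,0,0.6]],[0,[0,0,0],[0,0,0.75]],[0,[0,0,0],[0,0,0.9]],[0,[0,0,0],[0,0,1.05]],[0,[0,0,0],[0,0,1.2]],[0,[0,0,0],[0,0,1.35]],[0,[0,0,0],[0,0,1.5]],[0,[0,0,0],[0,0,1.545]],[0,[0,0,0],[0,0,1.545]]]'
python3 - <<'E'
from h import *
goto([.5735,.3234,.26],-1.51);print(np.round(st()['q'],2))
E
```

```text
time_s: 19.7
tcp_pos: [0.486, 0.3133, 0.3815]
orientation: [0.0, 1.0, 0.028, 0.001]
force: [-0.1, 0.1, 0.1]
opening: 0.504
shift [8.78, -0.52, 12.16] turn [0.0, -0.001, -0.005]
[-0.61  0.35 -0.01  1.34  0.    1.45 -0.56]
```

```bash
python3 -m inch '[[0,[4,-0.2,0],[0,0,0]],[0,[8.8,-0.5,0],[0,0,0]],[0,[8.8,-0.5,5],[0,0,0]],[0,[8.8,-0.5,10],[0,0,0]],[0,[8.8,-0.5,12],[0,0,0]],[0,[8.8,-0.5,12],[0,0,0]]]'
python3 - <<'E'
from h import *
snap('wrist','w15');d=snap('side','s15');goto([.5735,.3234,.172],-1.51)
im=cv2.imread('pics/s15.png')[220:420,220:380];cv2.imwrite('pics/s15c.png',cv2.resize(im,None,fx=3,fy=3,interpolation=cv2.INTER_CUBIC))
E
```

```text
time_s: 20.3
tcp_pos: [0.5719, 0.3233, 0.2573]
orientation: [0.002, 1.0, 0.029, -0.003]
force: [-0.1, 0.3, -0.2]
opening: 0.494
shift [-0.04, 0.15, 9.0] turn [-0.0, -0.001, -0.002]
```

View pics/w15.png

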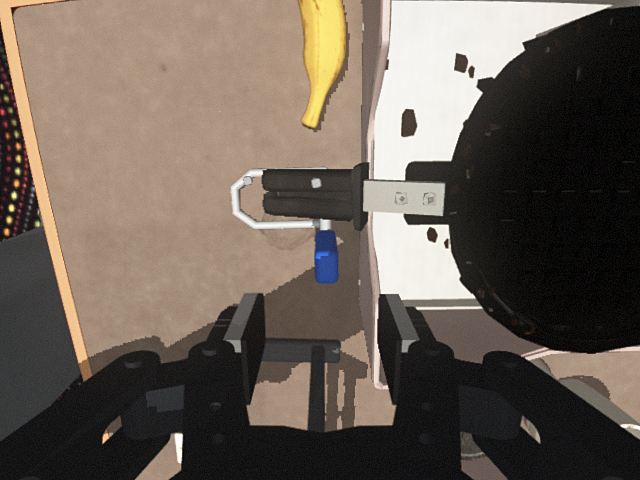

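View pics/s15c.png

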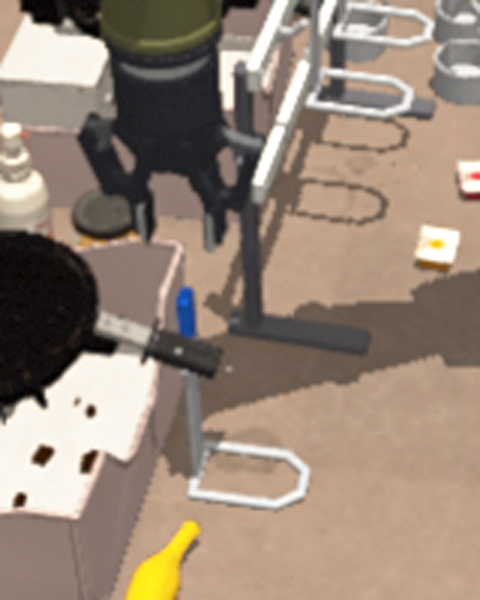

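```bash
python3 - <<'E'
from h import *
d=ctrl.read_camera('wrist')
print(proj(d,[[.5735,.3234+s*.009,.206] for s in (1,-1)]),proj(d,[[.5735+s*.006,.3144,.206] for s in (1,-1)]),proj(d,[[.5735-s*.006,.3234+.009,.16] for s in (1,-1)]))
im=cv2.imread('pics/w15.png')[150:300,220:400];cv2.imwrite('pics/w15c.png',cv2.resize(im,None,fx=4,fy=4,interpolation=cv2.INTER_CUBIC))
E
```

```text
[[319.76993356 251.52724361]
 [317.74606693 284.42405384]] [[329.23934283 285.05529254]
 [306.24221855 283.78804162]] [[310.18415241 228.48868668]
 [329.61515841 229.60358764]]
```

View pics/w15c.png

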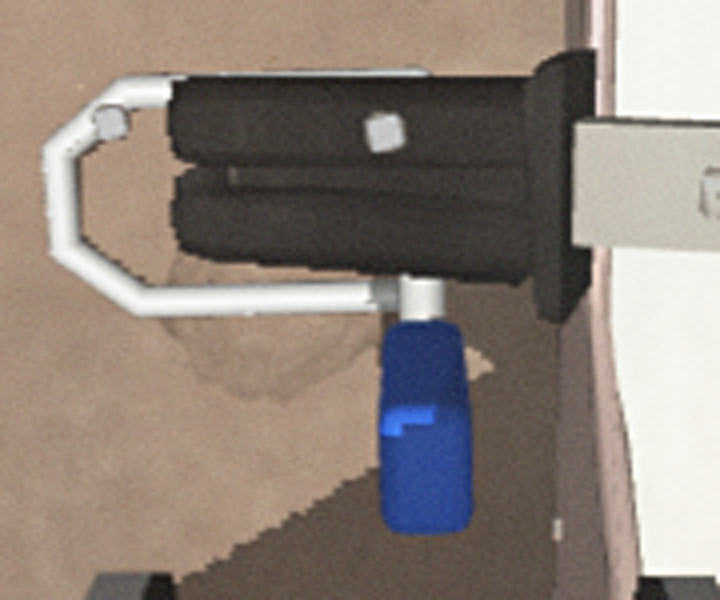

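```bash
python3 -m inch '[[0,[0.3,0.1,3],[0,0,0]],[0,[0.3,0.1,6],[0,0,0]],[0,[0.3,0.1,9],[0,0,0]],[0,[0.3,0.1,9],[0,0,0]],[-1,[0.3,0.1,9],[0,0,0]],[-1,[0.3,0.1,9],[0,0,0]],[-1,[0.3,0.1,9],[0,0,0]],[-1,[0.3,0.1,9],[0,0,0]],[-1,[0.3,0.1,9],[0,0,0]],[-1,[0.3,0.1,9],[0,0,0]]]'
python3 - <<'E'
from h import *
snap('wrist','w16');d=snap('side','s16')
im=cv2.imread('pics/s16.png')[220:420,220:380];cv2.imwrite('pics/s16c.png',cv2.resize(im,None,fx=3,fy=3,interpolation=cv2.INTER_CUBIC))
E
```

```text
time_s: 21.45
tcp_pos: [0.5767, 0.3257, 0.1738]
orientation: [-0.001, 1.0, 0.03, 0.001]
force: [-0.7, -1.2, 5.0]
opening: 0.13
```

View pics/w16.png

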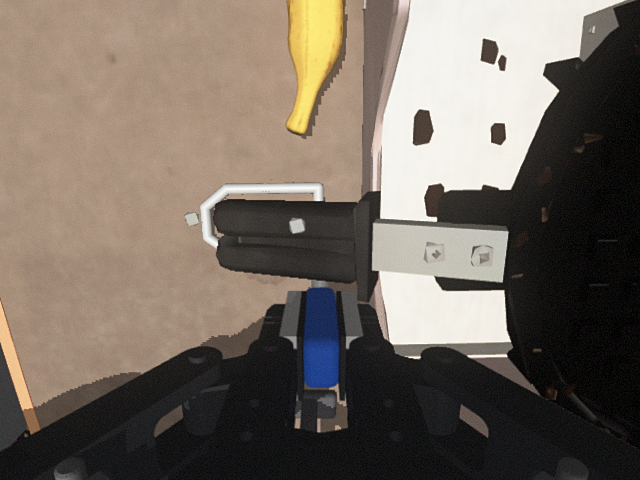

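View pics/s16c.png

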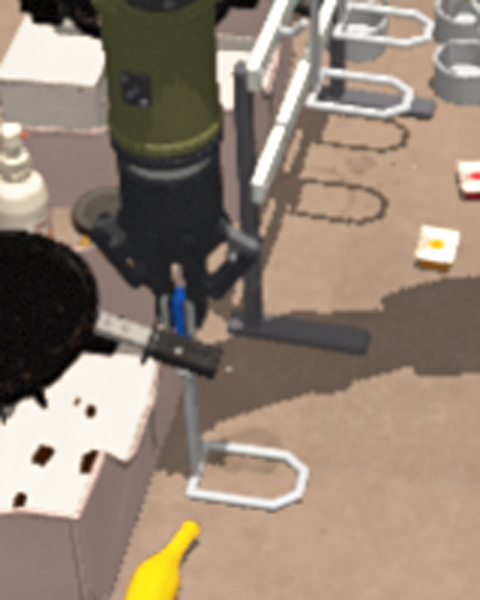

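```bash
python3 -m inch '[[-1,[0,0,-0.5],[0,0,0]],[-1,[0,0,-0.8],[0,0,0]],[-1,[0,2,-0.8],[0,0,0]],[-1,[0,4,-0.8],[0,0,0]],[-1,[-1,6,-0.8],[0,0,0]],[-1,[-2,7,-2],[0,0,0]],[-1,[-3,7,-6],[0,0,0]],[-1,[-5,7,-11],[0,0,0]],[-1,[-7,7,-15],[0,0,0]],[-1,[-9,7,-17],[0,0,0]],[-1,[-9,7,-17],[0,0,0]],[-1,[-9,7,-17],[0,0,0]]]'
python3 - <<'E'
from h import *
d=snap('wrist','w17');goto(sw(-.09,.1155,.337),-1.534);print(proj(d,[sw(-.024,.115,.306)]),np.round(st()['q'],2))
E
```

```text
time_s: 22.75
tcp_pos: [0.4902, 0.2492, 0.3417]
orientation: [-0.0, 1.0, 0.029, 0.001]
force: [0.4, -0.1, -2.1]
opening: 0.13
shift [-2.48, 15.66, 0.36] turn [0.0, 0.0, 0.022]
[[389.00276665 529.38398248]] [-0.51  0.32 -0.    1.5   0.    1.32 -0.46]
```

View pics/w17.png

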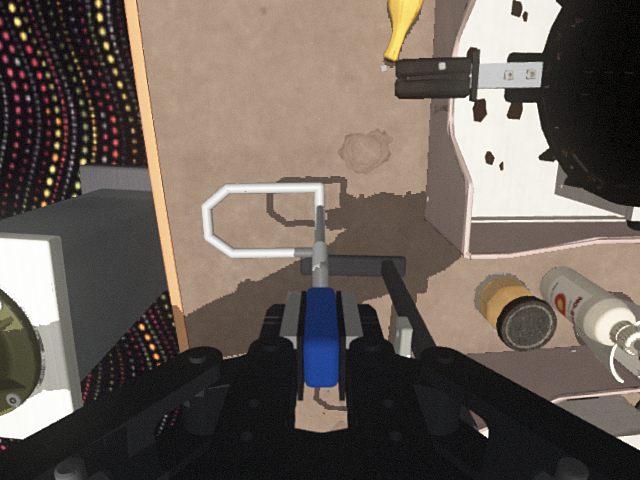

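```bash
python3 -m inch '[[-1,[-1,3,0.3],[0,0,0.02]],[-1,[-2,7,0.3],[0,0,0.022]],[-1,[-2.5,11,0.3],[0,0,0.022]],[-1,[-2.5,14,0.5],[0,0,0.022]],[-1,[-2.5,15.6,0.6],[0,0,0.022]],[-1,[-2.5,15.6,0.6],[0,0,0.022]],[-1,[-2.5,15.6,0.6],[0,0,0.022]],[-1,[-2.5,15.6,0.6],[0,0,0.022]]]'
python3 - <<'E'
from h import *
d=snap('wrist','w18');goto(sw(-.0065,.1158,.3345),-1.534)
dt=snap('top','t18');ds=snap('side','s18')
im=cv2.imread('pics/t18.png')[190:290,230:370];cv2.imwrite('pics/t18c.png',cv2.resize(im,None,fx=5,fy=5,interpolation=cv2.INTER_CUBIC))
im=cv2.imread('pics/s18.png')[180:330,270:410];cv2.imwrite('pics/s18c.png',cv2.resize(im,None,fx=4,fy=4,interpolation=cv2.INTER_CUBIC))
E
```

```text
time_s: 23.6
tcp_pos: [0.4745, 0.0936, 0.3341]
orientation: [-0.0, 1.0, 0.019, -0.001]
force: [-0.1, 0.3, -1.0]
opening: 0.127
shift [8.36, 0.24, -0.03] turn [-0.0, 0.001, 0.002]
```

View pics/w18.png

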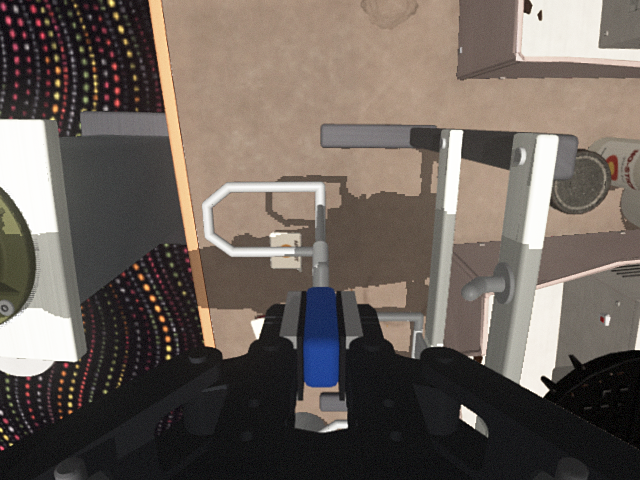

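View pics/t18c.png

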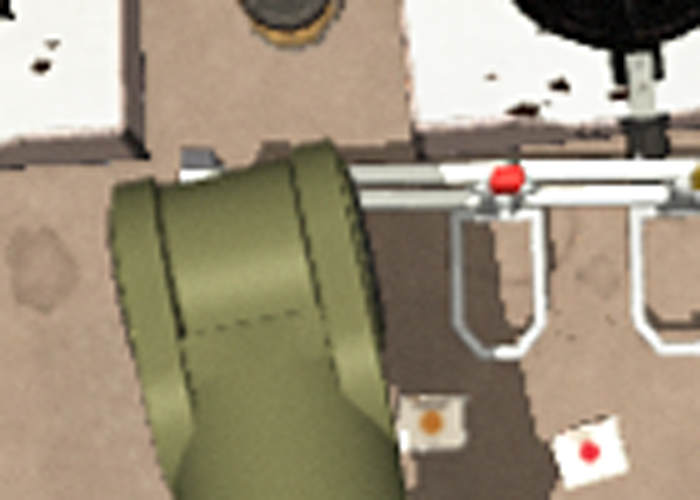

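View pics/s18c.png

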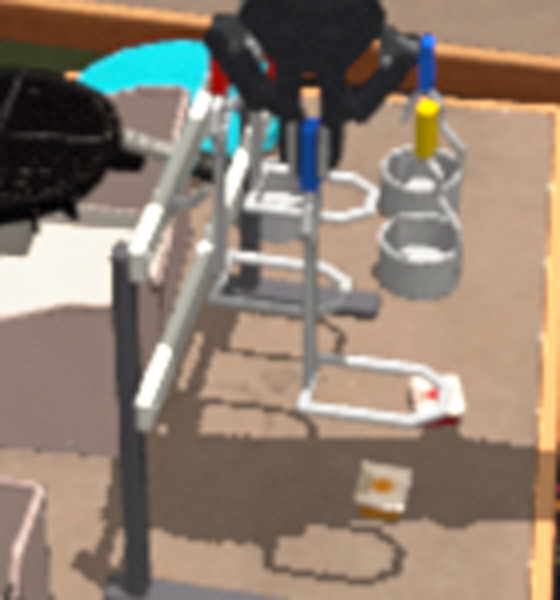

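```bash
python3 - <<'E'
from h import *
d=ctrl.read_camera('wrist')
print(proj(d,[sw(-.025,.115,.306),sw(-.006,.115,.296),sw(0,.115,.296)]))
p,r=pose();M=r.as_matrix()
f=lambda x,y,z: p+M@np.array([x,-y,0.1738-z])
print(proj(d,[f(0,.009,.206),f(0,-.009,.206),f(0,.0185,.14),f(-.088,0,.004),f(-.004,.034,.004),f(-.004,-.034,.004)]))
E
```

```text
[[462.62350314 291.90765757]
 [494.76528742 283.54095341]
 [506.96383862 283.49870188]]
[[318.32500703 335.85797635]
 [318.37799796 386.72029332]
 [319.26454702 243.6166852 ]
 [207.79833424 217.02467173]
 [314.76821496 173.28241099]
 [315.02329863 258.38735738]]
```

```bash
python3 -m inch '[[-1,[1,0.2,0],[0,0,0]],[-1,[2.5,0.2,0],[0,0,0]],[-1,[3.5,0.2,0],[0,0,0]],[-1,[4.5,0.2,0],[0,0,0]],[-1,[5.5,0.2,0],[0,0,0]],[-1,[6.3,0.2,0],[0,0,0]],[-1,[6.8,0.2,0],[0,0,0]],[-1,[6.8,0.2,0],[0,0,0]],[-1,[6.8,0.2,0],[0,0,0]]]'
python3 - <<'E'
from h import *
d=snap('wrist','w19');goto(sw(-.0065,.1155,.3345),-1.534)
ds=snap('side','s19')
im=cv2.imread('pics/s19.png')[180:330,270:410];cv2.imwrite('pics/s19c.png',cv2.resize(im,None,fx=4,fy=4,interpolation=cv2.INTER_CUBIC))
E
```

```text
time_s: 24.7
tcp_pos: [0.5424, 0.093, 0.3347]
orientation: [0.0, 1.0, 0.018, -0.0]
force: [0.0, 0.3, -1.9]
opening: 0.133
shift [1.6, -0.06, 0.03] turn [-0.0, 0.0, 0.0]
```

View pics/w19.png

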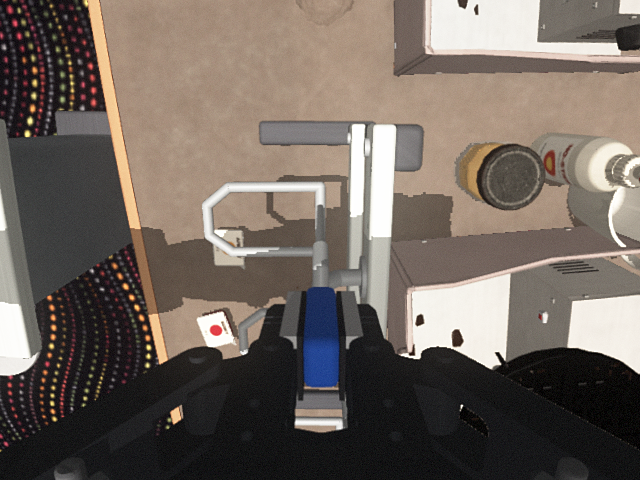

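View pics/s19c.png

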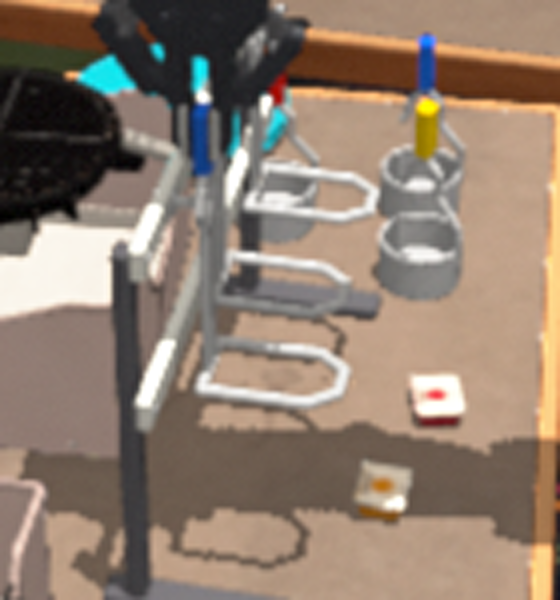

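```bash
python3 -m inch '[[-1,[0.8,0,0],[0,0,0]],[-1,[1.6,0,0],[0,0,0]],[-1,[1.6,0,0],[0,0,0]],[-1,[1.6,0,0.8],[0,0,0]],[-1,[1.6,0,1.3],[0,0,0]],[-1,[1.6,0,1.45],[0,0,0]],[-1,[1.6,0,1.45],[0,0,0]]]'
python3 - <<'E'
from h import *
d=snap('wrist','w20');
ds=snap('side','s20')
im=cv2.imread('pics/s20.png')[180:330,270:410];cv2.imwrite('pics/s20c.png',cv2.resize(im,None,fx=4,fy=4,interpolation=cv2.INTER_CUBIC))
E
```

```text
time_s: 25.5
tcp_pos: [0.5585, 0.0936, 0.3208]
orientation: [-0.0, 1.0, 0.019, 0.0]
force: [-1.3, -0.2, 4.2]
opening: 0.13
```

View pics/w20.png

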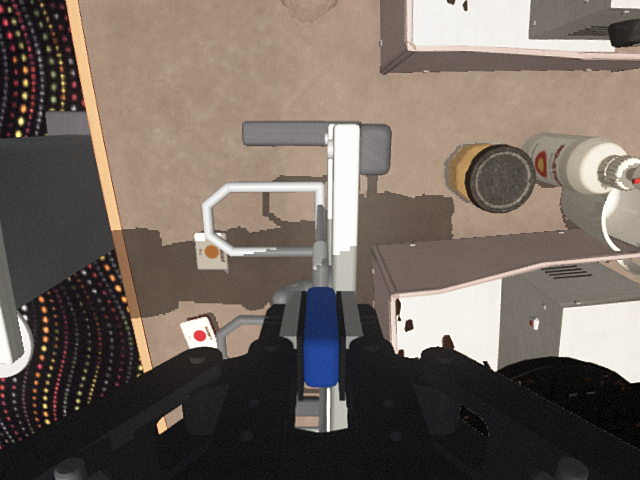

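View pics/s20c.png

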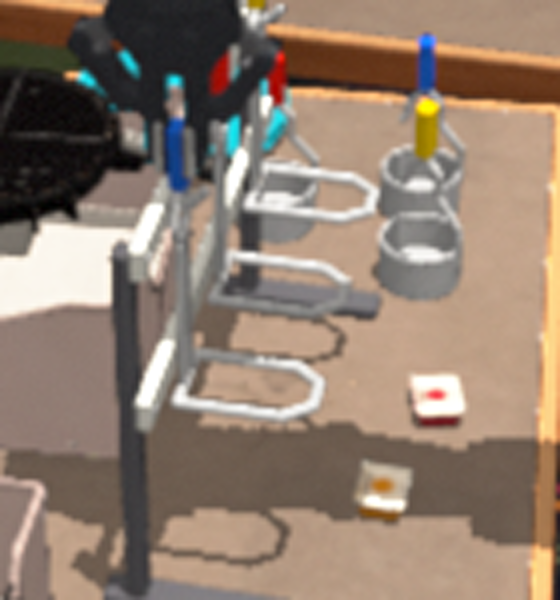

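```bash
python3 -m inch '[[-0.9,[0,0,-0.05],[0,0,0]],[-0.4,[0,0,-0.05],[0,0,0]],[-0.4,[0,0,-0.05],[0,0,0]],[-0.4,[0,0,-0.05],[0,0,0]],[-0.4,[0,0,-0.05],[0,0,0]],[-0.4,[0,0,-2],[0,0,0]],[-0.4,[0,0,-5],[0,0,0]],[-0.4,[-4,0,-7],[0,0,0]],[-0.4,[-8,0,-7],[0,0,-0.15]],[-0.4,[-10,0,-7],[0,0,-0.3]],[0,[-10,3,-7],[0,0,-0.45]],[0,[-10,6,-7],[0,0,-0.6]]]'
python3 -m inch '[[0,[0,0,0],[0,0,-0.15]],[0,[0,0,0],[0,0,-0.3]],[0,[0,0,0],[0,0,-0.45]],[0,[0,0,0],[0,0,-0.6]],[0,[0,0,0],[0,0,-0.75]],[0,[0,0,0],[0,0,-0.9]],[0,[0,0,0],[0,0,-0.97]],[0,[0,0,0],[0,0,-0.97]]]'
python3 - <<'E'
from h import *
d=snap('wrist','w21');dt=snap('top','t21')
ds=snap('side','s21')
im=cv2.imread('pics/s21.png')[150:330,270:410];cv2.imwrite('pics/s21c.png',cv2.resize(im,None,fx=3.3,fy=3.3,interpolation=cv2.INTER_CUBIC))
print(pose()[0],pose()[1].as_matrix().round(3)[:,0])
E
```

```text
time_s: 26.8
tcp_pos: [0.4602, 0.03, 0.3908]
orientation: [0.0, 0.948, 0.317, 0.001]
force: [0.8, 0.3, 0.3]
opening: 0.497
time_s: 27.6
tcp_pos: [0.4608, 0.0299, 0.3903]
orientation: [0.0, 0.694, 0.72, 0.0]
force: [-0.0, -0.8, 0.1]
opening: 0.502
[0.460867   0.02989686 0.39029063] [-0.034  0.999 -0.   ]
```

View pics/w21.png

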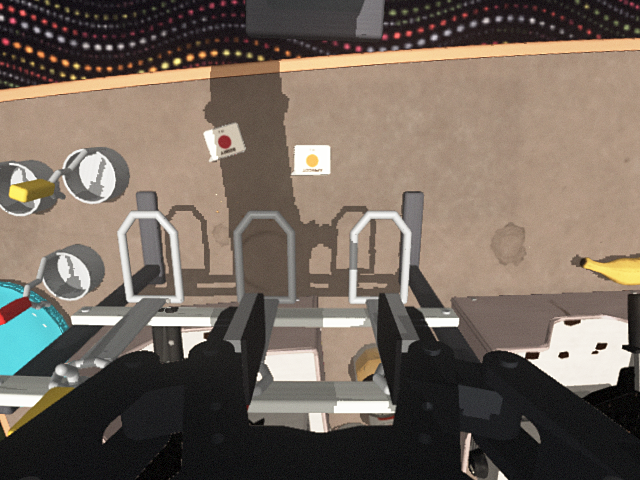

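View pics/s21c.png

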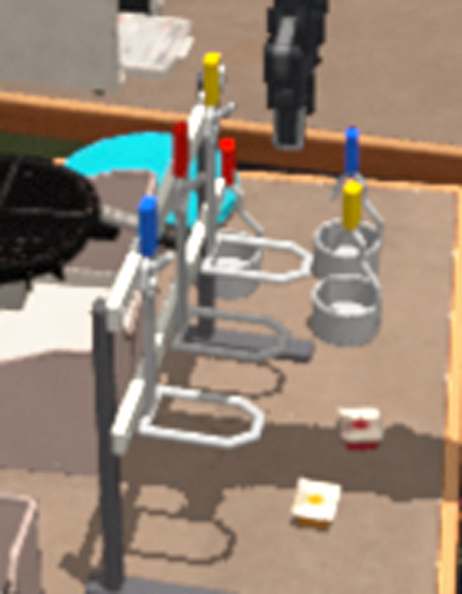

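```bash
python3 -m inch '[[0,[-4,0,0],[0,0,0]],[0,[-9,0,0],[0,0,0]],[0,[-14,0,0],[0,0,0]],[0,[-19,0,0],[0,0,0]],[0,[-24,0,0],[0,0,0]],[0,[-29,0,1],[0,0,0]],[0,[-33,0,3],[0,0,0]],[0,[-35.5,-1,5],[0,0,0]],[0,[-35.5,-1,5],[0,0,0]],[0,[-35.5,-1,5],[0,0,0]],[0,[-35.5,-1,5],[0,0,0]]]'
python3 - <<'E'
from h import *
d=snap('wrist','w22')
for n in ['blue','yellow','red']:
    for k in ('_scoop','_scoop_hook'):
        for x in ctrl.spot_point('wrist',n+k)[:2]: print(n+k,np.round(x['centre'],1),round(x['conf'],2),atz(d,x['centre'],0 if k=='_scoop' else .112).round(4))
print(pose()[0])
E
```

```text
time_s: 28.85
tcp_pos: [0.4646, -0.324, 0.341]
orientation: [0.0, 0.694, 0.72, 0.001]
force: [-0.1, 0.9, -0.1]
opening: 0.499
blue_scoop [195.6 294.4] 0.87 [ 0.48   -0.3543  0.    ]
blue_scoop_hook [217.6 290.5] 0.67 [ 0.4812 -0.351   0.112 ]
yellow_scoop [181.9 380.8] 0.63 [ 0.4597 -0.2526  0.    ]
yellow_scoop [445.  637.4] 0.51 [0.8428 0.1778 0.    ]
yellow_scoop_hook [203.1 399.3] 0.62 [ 0.4636 -0.251   0.112 ]
red_scoop [286.6 335.4] 0.87 [ 0.5947 -0.2999  0.    ]
red_scoop_hook [326.7 335.4] 0.96 [ 0.592  -0.3039  0.112 ]
[ 0.46398672 -0.32470715  0.34068883]
```

View pics/w22.png

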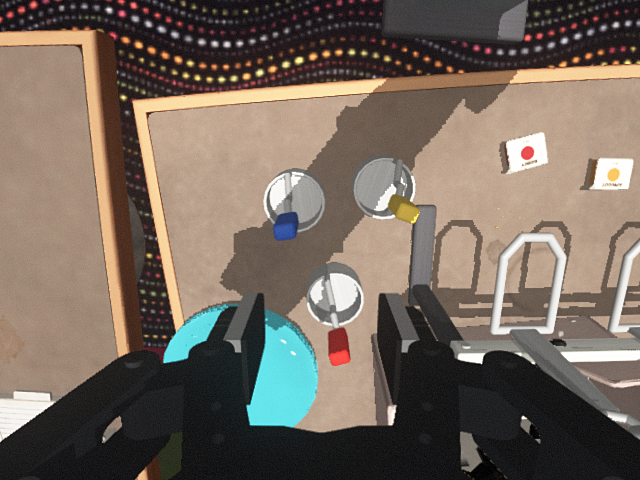

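```bash
python3 - <<'E'
from h import *
im=cv2.imread('pics/w22.png')[150:370,250:430];cv2.imwrite('pics/w22c.png',cv2.resize(im,None,fx=4,fy=2.7*1.01,interpolation=cv2.INTER_CUBIC))
E
```

```text
(no output)
```

View pics/w22c.png

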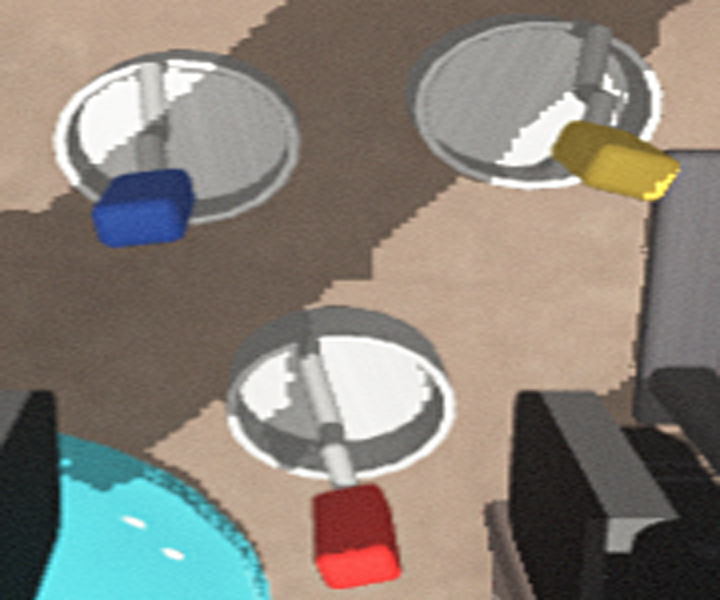

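```bash
python3 - <<'E'
from h import *
d=ctrl.read_camera('wrist')
L=np.array([[0,0,.166],[-.033,0,.042],[0,0,.04]])
for n,px,x0 in [('blue',[(142,225),(150,65),(177,135)],[.48,-.352,0]),('yellow',[(640,175),(598,35),(536,103)],[.46,-.253,0]),('red',[(358,566),(308,345),(340,405)],[.594,-.303,0])]:
    px=np.array([[250+a/4,150+b/2.727] for a,b in px])
    p,r,T=fitpose([(d,L,px)],x0);print(n,p.round(4),r.round(1).tolist())
E
```

```text
blue [ 0.4799 -0.3522  0.2606] [[-0.3, -0.5], [-0.1, -0.4], [0.6, 3.1]]
yellow [ 0.4614 -0.2544 -0.4147] [[-1.1, -0.1], [0.3, -0.8], [1.0, 1.5]]
red [ 0.593  -0.3027  0.3423] [[0.2, 0.4], [-0.3, -1.9], [0.0, 0.6]]
```

```bash
python3 - <<'E'
from h import *
goto([.480,-.352,.20],.26)
E
```

```text
shift [-2.77, 1.5, 14.06] turn [0.0, 0.0, -0.223]
```

```bash
python3 -m inch '[[0,[-2.8,1.5,3],[0,0,-0.12]],[0,[-2.8,1.5,8],[0,0,-0.22]],[0,[-2.8,1.5,14],[0,0,-0.22]],[0,[-2.8,1.5,14],[0,0,-0.22]],[0,[-2.8,1.5,14],[0,0,-0.22]]]'
python3 - <<'E'
from h import *
d=snap('wrist','w23')
p,r=pose();M=r.as_matrix();print(p)
# ideal block/cup location if the scoop is centred below TCP aligned
im=d['frame'][:,:,::-1].copy()
def over(org,yaw):
    c,s=np.cos(yaw),np.sin(yaw)
    L=np.array([[sx*.007,sy*.009,z] for z in (.12,.166) for sx in(-1,1) for sy in (-1,1)]+[[-.033,0,.04],[-.013,0,.1]]+[[.034*np.cos(a),.034*np.sin(a),.04] for a in np.linspace(0,6.28,24)])
    X=np.c_[org[0]+c*L[:,0]-s*L[:,1],org[1]+s*L[:,0]+c*L[:,1],L[:,2]]
    for q in proj(d,X): cv2.circle(im,tuple(int(round(v)) for v in q),2,(0,255,0),-1)
over([.480,-.352],.26)
cv2.imwrite('pics/w23o.png',im)
goto([.480,-.352,.127],.26)
E
```

```text
time_s: 29.75
tcp_pos: [0.4792, -0.3522, 0.1995]
orientation: [-0.002, 0.611, 0.792, -0.0]
force: [0.3, -1.2, -0.5]
opening: 0.501
[ 0.48028707 -0.3529949   0.20156401]
shift [0.11, -0.01, 7.46] turn [0.0, 0.001, -0.004]
```

View pics/w23o.png

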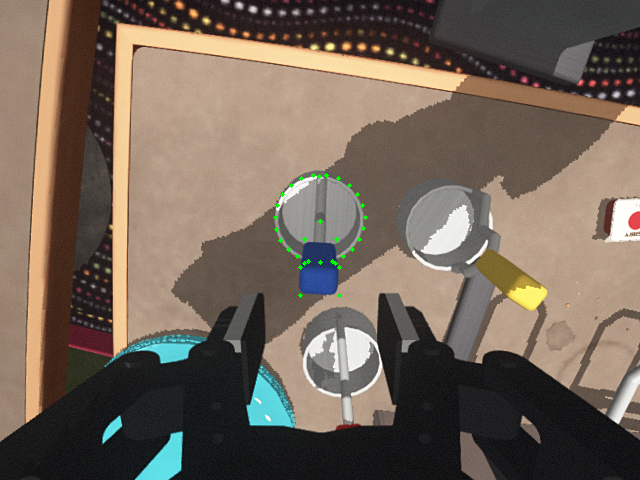

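Overlay matches the blue scoop (grip at 319,270) within about 1 mm. I'll descend and grip.

```bash
python3 -m inch '[[0,[0,0,4],[0,0,0]],[0,[0,0,7.4],[0,0,0]],[0,[0,0,7.4],[0,0,0]],[-1,[0,0,7.4],[0,0,0]],[-1,[0,0,7.4],[0,0,0]],[-1,[0,0,7.4],[0,0,0]],[-1,[0,0,7.4],[0,0,0]],[-1,[0,0,7.4],[0,0,0]],[-1,[0,0,7.4],[0,0,0]]]'
python3 - <<'E'
from h import *
d=snap('wrist','w24');print(sw(-.094,.115,.153))
E
```

```text
time_s: 30.7
tcp_pos: [0.4813, -0.3537, 0.1294]
orientation: [0.003, 0.611, 0.792, 0.0]
force: [-0.9, 1.1, 8.5]
opening: 0.205
[0.47077688 0.09051462 0.153     ]
```

View pics/w24.png

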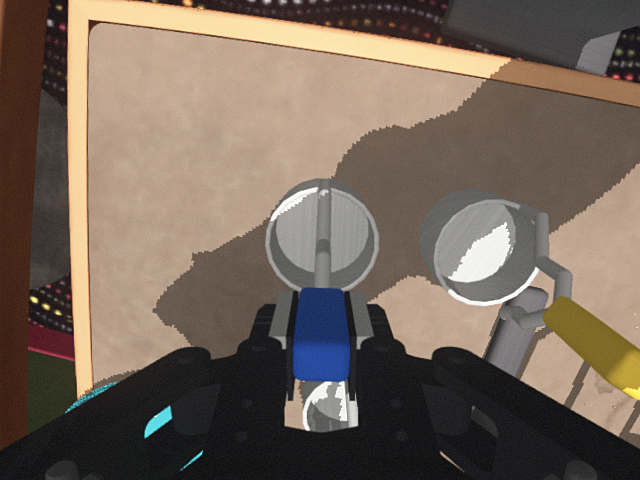

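```bash
python3 -m inch '[[-1,[0,0,-4],[0,0,0]],[-1,[0,0,-9],[0,0,0]],[-1,[0,0,-14],[0,0,0.1]],[-1,[0,0,-18],[0,0,0.223]],[-1,[0,0,-19],[0,0,0.223]],[-1,[0,0,-19],[0,0,0.223]]]'
python3 - <<'E'
from h import *
goto([.43,.0905,.32],.0373)
E
```

```text
time_s: 31.35
tcp_pos: [0.4804, -0.3531, 0.3194]
orientation: [0.003, 0.695, 0.719, 0.0]
force: [0.3, -0.4, -2.3]
opening: 0.205
shift [44.51, -3.5, -0.23] turn [0.004, 0.003, -0.003]
```

```bash
python3 -m inch '[[-1,[2,-1.5,-0.2],[0,0,0]],[-1,[6,-3.5,-0.2],[0,0,0]],[-1,[10,-3.5,-0.2],[0,0,0]],[-1,[14,-3.5,-0.2],[0,0,0]],[-1,[18,-3.5,-0.2],[0,0,0]],[-1,[22,-3.5,-0.2],[0,0,0]],[-1,[26,-3.5,-0.2],[0,0,0]],[-1,[30,-3.5,-0.2],[0,0,0]],[-1,[34,-3.5,-0.2],[0,0,0]],[-1,[38,-3.5,-0.2],[0,0,0]],[-1,[42,-3.5,-0.2],[0,0,0]],[-1,[44.5,-3.5,-0.2],[0,0,0]]]'
python3 -m inch '[[-1,[0,0,0],[0,0,0]],[-1,[0,0,0],[0,0,0]],[-1,[0,0,0],[0,0,0]]]'
python3 - <<'E'
from h import *
d=snap('wrist','w25');goto([.4708,.0905,.21],.0373)
print(proj(d,[sw(-.094,.115,.153),sw(-.094,.103,.149),sw(-.094,.127,.149),sw(-.01,.115+.03,.149),sw(-.01,.115-.03,.149)]))
for n in('blue_loop_front','blue_scoop_hook','blue_eye_top'): print(n,[(x['centre'],x['conf']) for x in ctrl.spot_point('wrist',n)[:2]])
E
```

```text
time_s: 32.55
tcp_pos: [0.4285, 0.094, 0.3169]
orientation: [-0.001, 0.694, 0.72, -0.001]
force: [0.2, -0.4, -1.5]
opening: 0.201
time_s: 32.85
tcp_pos: [0.4297, 0.0896, 0.3175]
orientation: [-0.0, 0.696, 0.718, -0.001]
force: [-0.4, -1.3, -1.0]
opening: 0.203
shift [-0.03, 4.11, 10.77] turn [-0.001, 0.001, -0.006]
[[319.64488527 267.75660504]
 [304.7485254  266.13142728]
 [334.57975545 266.018558  ]
 [354.85241006 357.56625571]
 [285.48911859 357.79340244]]
blue_loop_front []
blue_scoop_hook [([294.7, 322.0], 0.62)]
blue_eye_top []
```

View pics/w25.png

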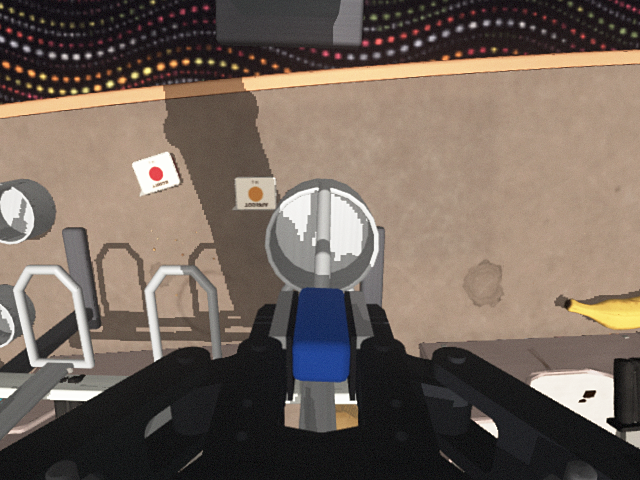

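```bash
python3 - <<'E'
from h import *
d=ctrl.read_camera('wrist')
print(proj(d,[sw(-.094,y,.149) for y in (-.012,.012,-.127,-.103)]))
im=cv2.imread('pics/w25.png')[250:290,0:240];cv2.imwrite('pics/w25c.png',cv2.resize(im,None,fx=3.3,fy=3.3,interpolation=cv2.INTER_CUBIC))
d=snap('side','s25');print(proj(d,[sw(-.094,y,.149) for y in (-.012,.012,-.127,-.103,.127,.103)]))
im=cv2.imread('pics/s25.png')[180:330,290:410];cv2.imwrite('pics/s25c.png',cv2.resize(im,None,fx=4,fy=4,interpolation=cv2.INTER_CUBIC))
E
```

```text
[[162.98163716 265.6155429 ]
 [192.07409415 265.55708888]
 [ 28.83460724 265.65469205]
 [ 55.94307444 265.68019466]]
[[357.14523719 251.37481025]
 [355.6029315  256.49374381]
 [364.04574861 228.48486141]
 [362.66873987 233.0509019 ]
 [347.65326826 282.8955796 ]
 [349.39364504 277.11316195]]
```

View pics/w25c.png

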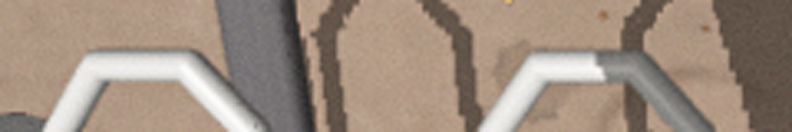

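View pics/s25c.png

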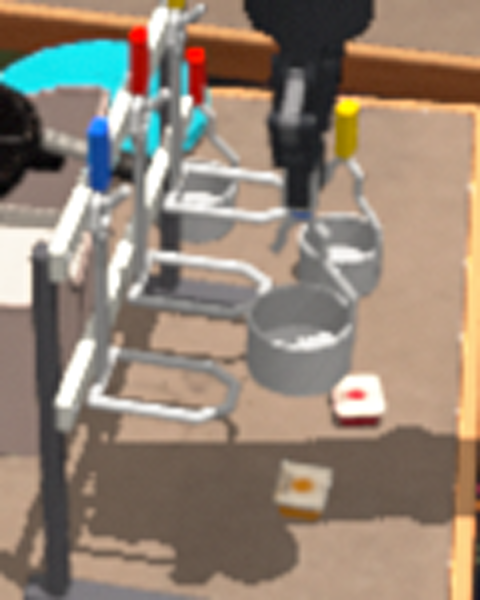

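```bash
python3 -m inch '[[-1,[0,-0.8,3],[0,0,0]],[-1,[0,-0.8,7],[0,0,0]],[-1,[0,-0.8,10],[0,0,0]],[-1,[0,-0.8,10.4],[0,0,0]],[-1,[0,-0.8,10.4],[0,0,0]],[-1,[0,-0.8,10.4],[0,0,0]]]'
python3 - <<'E'
from h import *
d=snap('side','s26');goto([.4745,.0906,.213],.0373)
im=cv2.imread('pics/s26.png')[180:330,290:410];cv2.imwrite('pics/s26c.png',cv2.resize(im,None,fx=4,fy=4,interpolation=cv2.INTER_CUBIC))
d=snap('wrist','w26')
E
```

```text
time_s: 33.75
tcp_pos: [0.423, 0.0909, 0.2157]
orientation: [0.001, 0.695, 0.719, 0.001]
force: [-0.2, 0.3, -1.3]
opening: 0.203
shift [-0.21, 5.13, 0.3] turn [0.003, -0.001, -0.004]
```

View pics/s26c.png

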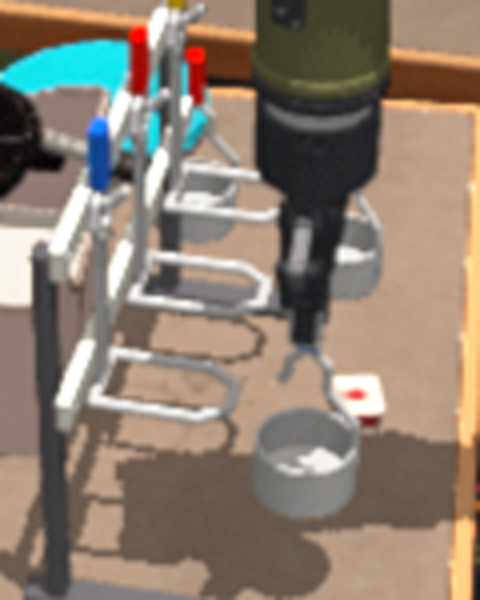

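View pics/w26.png

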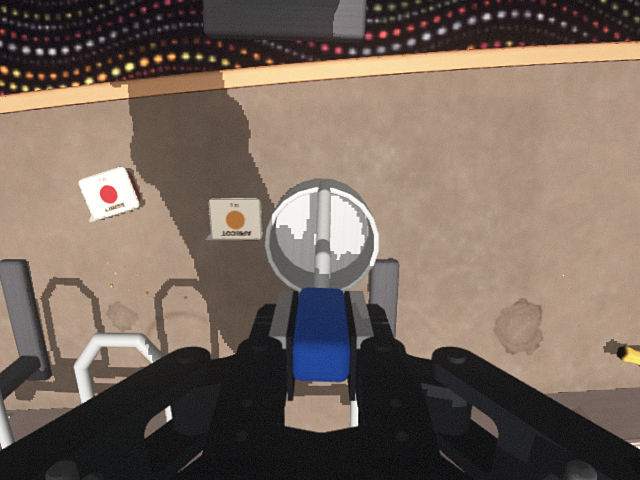

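```bash
python3 -m inch '[[-1,[-0.1,1,0.1],[0,0,0]],[-1,[-0.1,2,0.1],[0,0,0]],[-1,[-0.1,3,0.1],[0,0,0]],[-1,[-0.1,4,0.1],[0,0,0]],[-1,[-0.1,5,0.1],[0,0,0]],[-1,[-0.1,5.1,0.1],[0,0,0]],[-1,[-0.1,5.1,0.1],[0,0,0]]]'
python3 - <<'E'
from h import *
d=snap('side','s27');goto([.4745,.0906,.213],.0373)
im=cv2.imread('pics/s27.png')[200:320,290:390];cv2.imwrite('pics/s27c.png',cv2.resize(im,None,fx=5,fy=5,interpolation=cv2.INTER_CUBIC))
d=snap('wrist','w27')
E
```

```text
time_s: 34.55
tcp_pos: [0.473, 0.0914, 0.213]
orientation: [-0.0, 0.695, 0.719, -0.0]
force: [0.0, -0.4, -1.9]
opening: 0.204
shift [-0.08, 0.18, 0.0] turn [-0.001, 0.0, -0.004]
```

View pics/s27c.png

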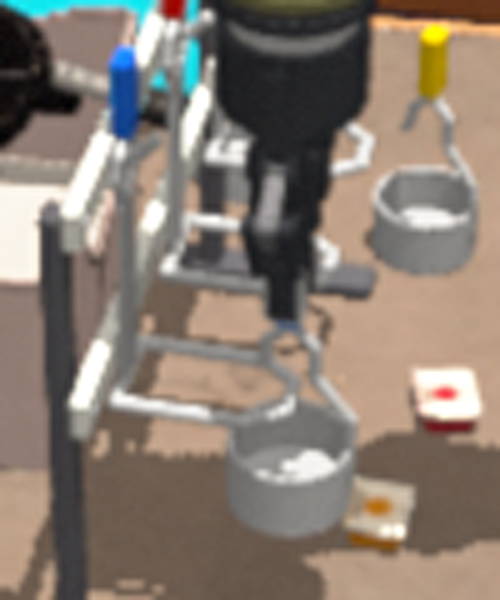

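View pics/w27.png

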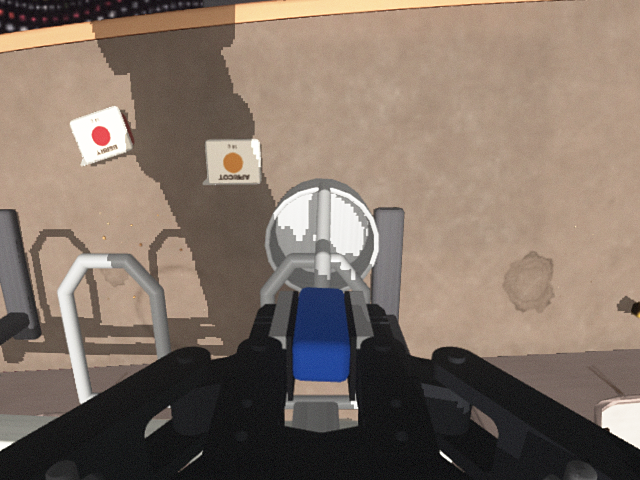

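```bash
python3 - <<'E'
from h import *
d=ctrl.read_camera('wrist');p,r=pose();M=r.as_matrix();print(p)
for dx in(-.004,0,.004): 
    q=p+M@np.array([0,dx,0]); q[2]=.149; print(dx,proj(d,[q]))
im=cv2.imread('pics/w27.png')[230:300,250:390];cv2.imwrite('pics/w27c.png',cv2.resize(im,None,fx=5,fy=5,interpolation=cv2.INTER_CUBIC))
E
```

```text
[0.47251613 0.09140244 0.21323429]
-0.004 [[319.79643352 251.30730657]]
0 [[319.79692699 258.48544262]]
0.004 [[319.79745293 265.5896716 ]]
```

View pics/w27c.png

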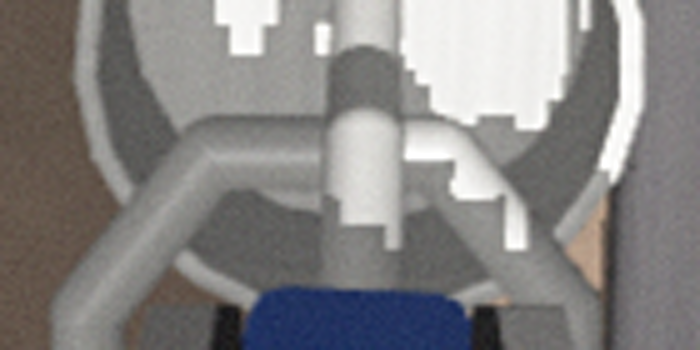

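```bash
python3 -m inch '[[-1,[-0.3,0.2,0],[0,0,0]],[-1,[-0.3,0.2,1],[0,0,0]],[-1,[-0.3,0.2,2],[0,0,0]],[-1,[-0.3,0.2,3],[0,0,0]],[-1,[-0.3,0.2,4],[0,0,0]],[-1,[-0.3,0.2,4.2],[0,0,0]],[-1,[-0.3,0.2,4.2],[0,0,0]]]'
python3 - <<'E'
from h import *
d=snap('side','s28')
im=cv2.imread('pics/s28.png')[200:320,290:390];cv2.imwrite('pics/s28c.png',cv2.resize(im,None,fx=5,fy=5,interpolation=cv2.INTER_CUBIC))
d=snap('wrist','w28')
im=cv2.imread('pics/w28.png')[200:320,240:400];cv2.imwrite('pics/w28c.png',cv2.resize(im,None,fx=4,fy=4,interpolation=cv2.INTER_CUBIC))
E
```

```text
time_s: 35.4
tcp_pos: [0.4747, 0.0885, 0.1707]
orientation: [-0.0, 0.695, 0.719, -0.001]
force: [-0.3, -0.3, -1.4]
opening: 0.203
```

View pics/s28c.png

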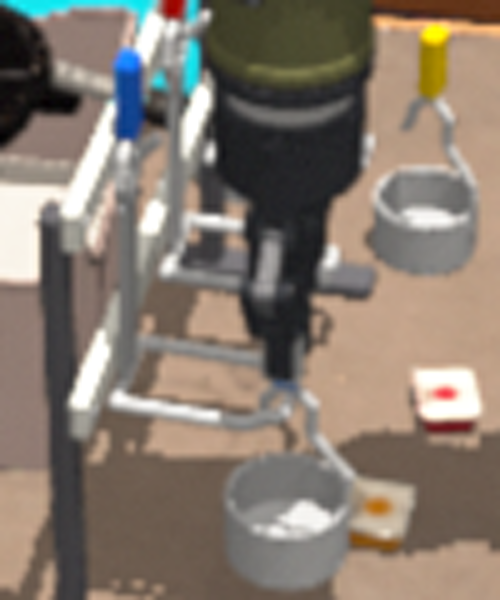

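View pics/w28c.png

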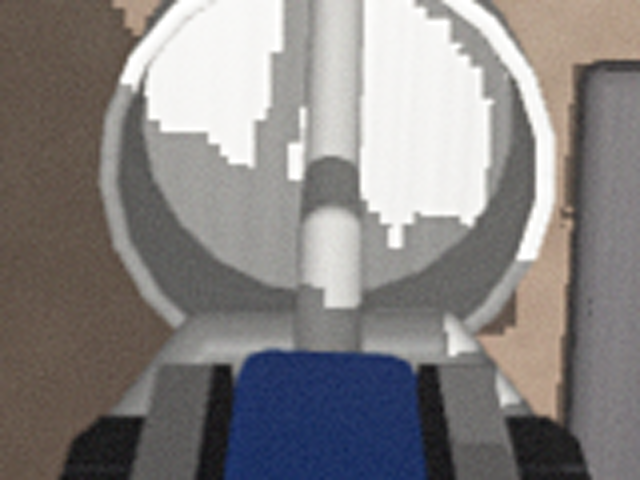

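```bash
python3 -m inch '[[-1,[0,0,0.15],[0,0,0]],[-1,[0,0,0.3],[0,0,0]],[-1,[0,0,0.3],[0,0,0]]]'
```

```text
time_s: 35.8
tcp_pos: [0.4751, 0.0885, 0.1683]
orientation: [0.0, 0.695, 0.719, 0.0]
force: [0.2, -0.7, -1.5]
opening: 0.196
```

```bash
python3 -m inch '[[-1,[0,0,0.2],[0,0,0]],[-1,[0,0,0.3],[0,0,0]],[-1,[0,0,0.3],[0,0,0]]]'
```

```text
time_s: 36.1
tcp_pos: [0.4749, 0.0887, 0.1661]
orientation: [0.0, 0.695, 0.719, 0.0]
force: [-4.2, 1.1, 10.9]
opening: 0.202
```

```bash
python3 -m inch '[[-1,[0,0,-0.15],[0,0,0]],[-0.8,[0,0,-0.15],[0,0,0]],[-0.6,[0,0,-0.15],[0,0,0]],[-0.3,[0,0,-0.15],[0,0,0]],[-0.2,[0,0,-0.15],[0,0,0]],[-0.2,[0,0,-0.15],[0,0,0]],[-0.2,[0,0,-2],[0,0,0]],[-0.2,[0,0,-6],[0,0,0]],[-0.2,[0,0,-10],[0,0,0]],[-0.2,[0,0,-14],[0,0,0]],[-0.2,[0,0,-18],[0,0,0]]]'
python3 - <<'E'
from h import *
d=snap('side','s29')
im=cv2.imread('pics/s29.png')[150:330,270:400];cv2.imwrite('pics/s29c.png',cv2.resize(im,None,fx=3.3,fy=3.3,interpolation=cv2.INTER_CUBIC))
d=snap('wrist','w29')
goto([.46,-.303,.335],.034)
E
```

```text
time_s: 37.2
tcp_pos: [0.4749, 0.0884, 0.347]
orientation: [0.0, 0.695, 0.719, 0.0]
force: [1.1, -0.5, 0.5]
opening: 0.399
shift [-39.12, -3.03, 1.45] turn [0.009, -0.002, -0.001]
```

View pics/s29c.png

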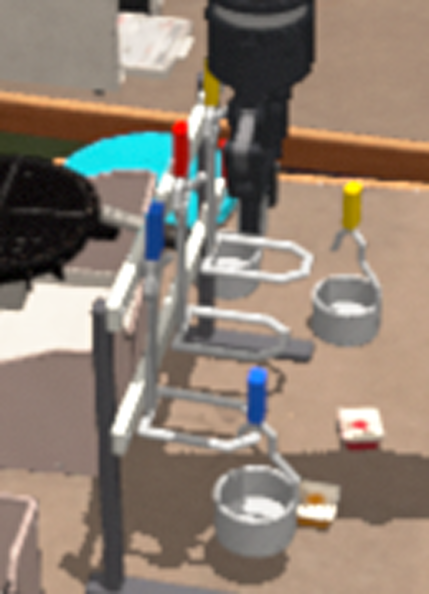

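View pics/w29.png

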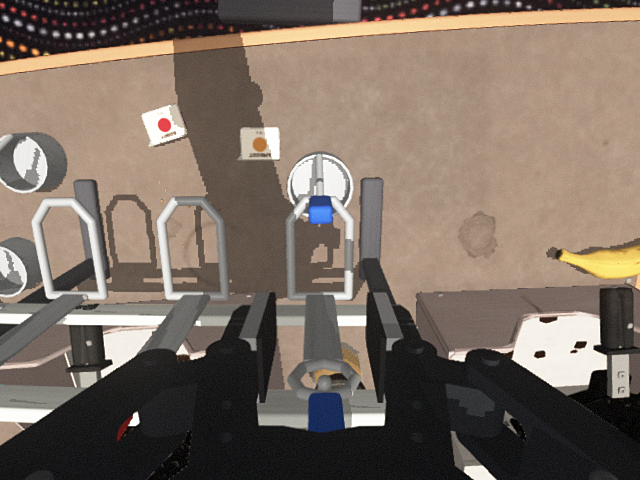

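```bash
python3 -m inch '[[-0.2,[-4,-1,-1],[0,0,0]],[-0.2,[-9,-2,-1],[0,0,0]],[-0.2,[-14,-2,-1],[0,0,0]],[-0.2,[-19,-2,-1],[0,0,0]],[-0.2,[-24,-2,-1],[0,0,0]],[-0.2,[-29,-2,-1],[0,0,0]],[0,[-34,0,-1],[0,0,0]],[0,[-38,2,-1],[0,0,-0.15]],[0,[-39,3,1],[0,0,-0.3]],[0,[-39,3,1.5],[0,0,-0.3]],[0,[-39,3,1.5],[0,0,-0.3]],[0,[-39,3,1.5],[0,0,-0.3]]]'
cat >> h.py <<'E'
def overscoop(d,org,yaw,name):
    im=d['frame'][:,:,::-1].copy()
    c,s=np.cos(yaw),np.sin(yaw)
    L=np.array([[sx*.007,sy*.009,z] for z in (.12,.166) for sx in(-1,1) for sy in (-1,1)]+[[-.033,0,.04],[-.013,0,.1]]+[[.034*np.cos(a),.034*np.sin(a),.04] for a in np.linspace(0,6.28,24)])
    X=np.c_[org[0]+c*L[:,0]-s*L[:,1],org[1]+s*L[:,0]+c*L[:,1],L[:,2]]
    for q in proj(d,X): cv2.circle(im,tuple(int(round(v)) for v in q),1,(0,255,0),-1)
    cv2.imwrite(f'pics/{name}.png',im)
E
python3 - <<'E'
from h import *
d=ctrl.read_camera('wrist');overscoop(d,[.593,-.3027],.34,'w30o');goto([.593,-.3027,.127],.34)
E
```

```text
time_s: 38.5
tcp_pos: [0.5179, -0.2992, 0.3308]
orientation: [-0.0, 0.581, 0.814, 0.0]
force: [0.0, -0.0, 0.2]
opening: 0.502
shift [-2.76, 6.95, 20.44] turn [0.001, 0.001, -0.008]
```

View pics/w30o.png

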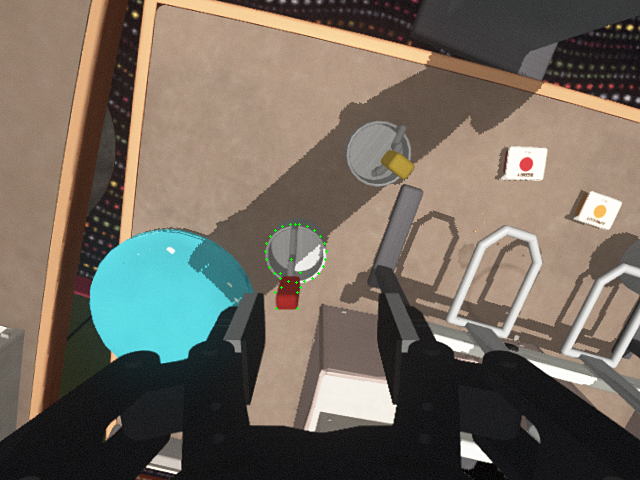

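```bash
python3 -m inch '[[0,[-2.8,4,3],[0,0,0]],[0,[-2.8,6.9,6],[0,0,0]],[0,[-2.8,6.9,10],[0,0,0]],[0,[-2.8,6.9,13],[0,0,0]],[0,[-2.8,6.9,13],[0,0,0]],[0,[-2.8,6.9,13],[0,0,0]]]'
python3 - <<'E'
from h import *
d=ctrl.read_camera('wrist');overscoop(d,[.593,-.3027],.34,'w31o');goto([.593,-.3027,.127],.34)
d=snap('side','s31')
E
```

```text
time_s: 39.15
tcp_pos: [0.5928, -0.3039, 0.202]
orientation: [0.001, 0.58, 0.815, 0.0]
force: [-0.3, -0.9, 0.1]
opening: 0.501
shift [0.19, 0.01, 7.6] turn [0.002, 0.003, -0.007]
```

View pics/w31o.png

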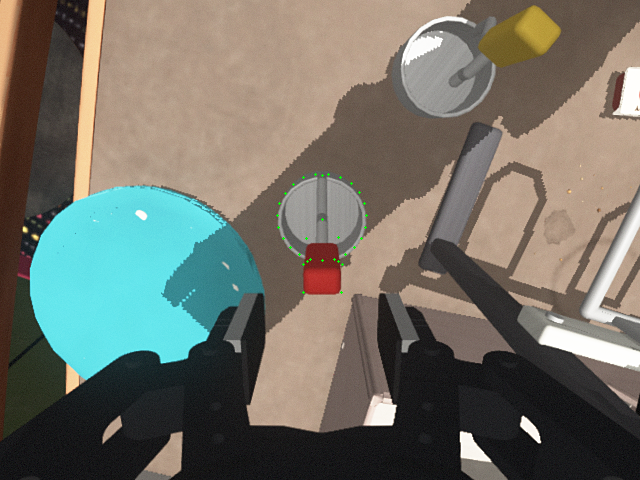

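View pics/s31.png

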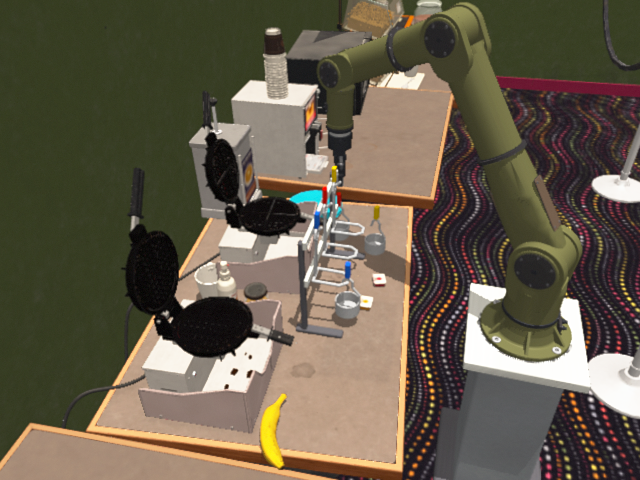

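```bash
python3 -m inch '[[-0.2,[0.1,0,4],[0,0,0]],[-0.2,[0.1,0,7.4],[0,0,0]],[-0.2,[0.1,0,7.4],[0,0,0]],[-1,[0.1,0,7.4],[0,0,0]],[-1,[0.1,0,7.4],[0,0,0]],[-1,[0.1,0,7.4],[0,0,0]],[-1,[0.1,0,7.4],[0,0,0]],[-1,[0.1,0,7.4],[0,0,0]],[-1,[0.1,0,7.4],[0,0,0]]]'
python3 -m inch '[[-1,[0,0,-4],[0,0,0]],[-1,[0,0,-9],[0,0,0]],[-1,[0,0,-14],[0,0,0]],[-1,[0,0,-18],[0,0,0.1]],[-1,[0,-4,-19],[0,0,0.2]],[-1,[0,-9,-19],[0,0,0.303]],[-1,[0,-13,-19],[0,0,0.303]],[-1,[0,-14,-19],[0,0,0.303]],[-1,[0,-14,-19],[0,0,0.303]]]'
python3 - <<'E'
from h import *
d=snap('wrist','w32');t=sw(-.140,0.000,.32);goto(t,.0373)
E
```

```text
time_s: 40.15
tcp_pos: [0.5933, -0.304, 0.1288]
orientation: [0.002, 0.58, 0.815, 0.0]
force: [-0.3, -0.7, 6.9]
opening: 0.2
time_s: 41.05
tcp_pos: [0.458, -0.3502, 0.3177]
orientation: [0.001, 0.698, 0.717, -0.0]
force: [0.4, 0.4, -1.5]
opening: 0.203
shift [32.37, -2.13, -0.29] turn [0.002, 0.0, -0.008]
```

View pics/w32.png

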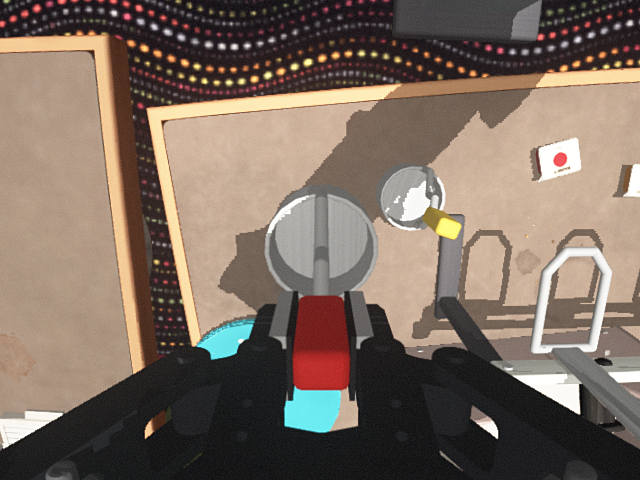

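```bash
python3 -m inch '[[-1,[3,-1,-0.3],[0,0,0]],[-1,[7,-2.6,-0.3],[0,0,0]],[-1,[11,-2.6,-0.3],[0,0,0]],[-1,[15,-2.6,-0.3],[0,0,0]],[-1,[19,-2.6,-0.3],[0,0,0]],[-1,[23,-2.6,-0.3],[0,0,0]],[-1,[27,-2.6,-0.3],[0,0,0]],[-1,[31,-2.6,-0.3],[0,0,0]],[-1,[32.4,-2.6,-0.3],[0,0,0]],[-1,[32.4,-2.6,-0.3],[0,0,0]],[-1,[32.4,-2.6,-0.3],[0,0,0]],[-1,[32.4,-2.6,-0.3],[0,0,0]]]'
python3 - <<'E'
from h import *
goto(sw(-.145,-.002,.214),.0373)
E
```

```text
time_s: 42.3
tcp_pos: [0.4244, -0.0266, 0.3192]
orientation: [0.0, 0.697, 0.717, -0.0]
force: [0.3, -0.0, -1.0]
opening: 0.204
shift [-0.16, -0.03, 10.52] turn [-0.0, 0.0, -0.008]
```

```bash
python3 -m inch '[[-1,[-0.2,0,4],[0,0,-0.01]],[-1,[-0.2,0,8],[0,0,-0.01]],[-1,[-0.2,0,10.5],[0,0,-0.01]],[-1,[-0.2,0,10.5],[0,0,-0.01]],[-1,[-0.2,2,10.5],[0,0,-0.01]],[-1,[-0.2,4,10.5],[0,0,-0.01]],[-1,[-0.2,5,10.5],[0,0,-0.01]],[-1,[-0.2,5,10.5],[0,0,-0.01]],[-1,[-0.2,5,10.5],[0,0,-0.01]]]'
python3 - <<'E'
from h import *
d=snap('side','s33')
im=cv2.imread('pics/s33.png')[180:300,300:400];cv2.imwrite('pics/s33c.png',cv2.resize(im,None,fx=5,fy=5,interpolation=cv2.INTER_CUBIC))
d=snap('wrist','w33');p,r=pose();M=r.as_matrix();print(p)
for dx in(-.004,0,.003,.007): 
    q=p+M@np.array([0,dx,0]); q[2]=.149; print(dx,proj(d,[q]))
im=cv2.imread('pics/w33.png')[180:330,230:410];cv2.imwrite('pics/w33c.png',cv2.resize(im,None,fx=4,fy=4,interpolation=cv2.INTER_CUBIC))
E
```

```text
time_s: 43.2
tcp_pos: [0.4735, -0.0268, 0.2146]
orientation: [-0.0, 0.693, 0.721, -0.0]
force: [-0.2, 0.7, -1.9]
opening: 0.201
[ 0.47315087 -0.02668293  0.21453346]
-0.004 [[319.88245091 250.40118964]]
0 [[319.88244214 257.53889588]]
0.003 [[319.88245802 262.84426124]]
0.007 [[319.8825083  269.85449034]]
```

View pics/s33c.png

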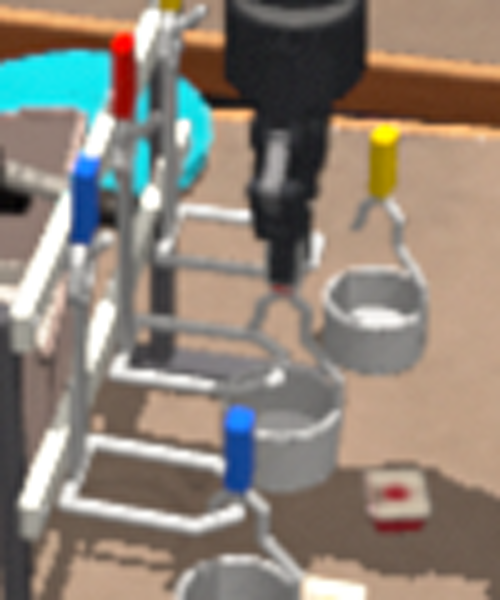

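View pics/w33c.png

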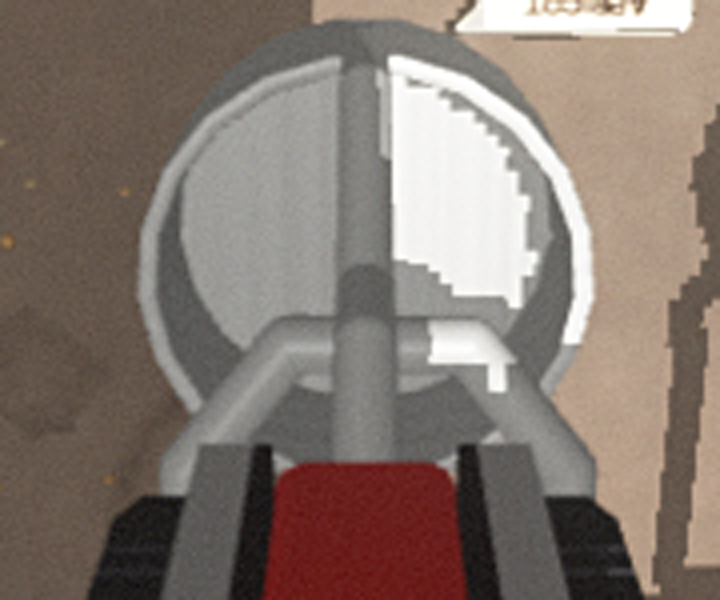

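```bash
python3 -m inch '[[-1,[0.2,0.1,0.5],[0,0,0]],[-1,[0.2,0.1,1.5],[0,0,0]],[-1,[0.2,0.1,2.5],[0,0,0]],[-1,[0.2,0.1,3.5],[0,0,0]],[-1,[0.2,0.1,4.3],[0,0,0]],[-1,[0.2,0.1,4.6],[0,0,0]],[-1,[0.2,0.1,4.75],[0,0,0]],[-1,[0.2,0.1,4.75],[0,0,0]]]'
python3 - <<'E'
from h import *
d=snap('side','s34')
im=cv2.imread('pics/s34.png')[180:300,300:400];cv2.imwrite('pics/s34c.png',cv2.resize(im,None,fx=5,fy=5,interpolation=cv2.INTER_CUBIC))
E
```

```text
time_s: 44.1
tcp_pos: [0.4751, -0.0245, 0.167]
orientation: [0.0, 0.693, 0.721, 0.0]
force: [-0.7, 0.3, 2.2]
opening: 0.2
```

View pics/s34c.png

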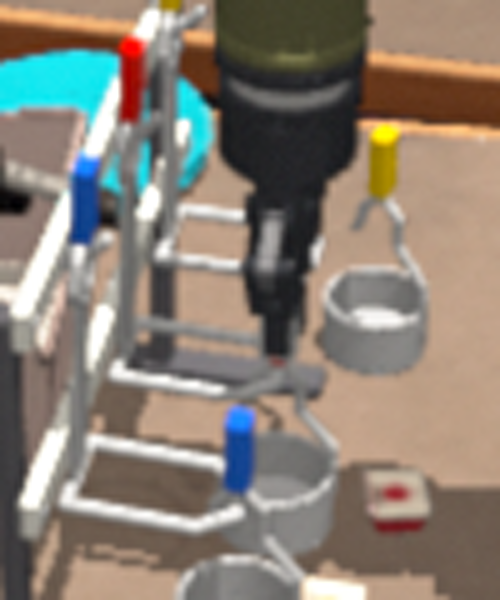

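Contact felt (+2 N where −1.5 was carried). Release.

```bash
python3 -m inch '[[-0.8,[0,0,0],[0,0,0]],[-0.6,[0,0,0],[0,0,0]],[-0.3,[0,0,0],[0,0,0]],[-0.2,[0,0,0],[0,0,0]],[-0.2,[0,0,0],[0,0,0]],[-0.2,[0,0,-2],[0,0,0]],[-0.2,[0,0,-6],[0,0,0]],[-0.2,[0,0,-10],[0,0,0]],[-0.2,[0,0,-14],[0,0,0]],[-0.2,[0,0,-18],[0,0,0]],[-0.2,[0,0,-18],[0,0,0]]]'
python3 - <<'E'
from h import *
d=snap('side','s35')
im=cv2.imread('pics/s35.png')[150:330,270:400];cv2.imwrite('pics/s35c.png',cv2.resize(im,None,fx=3.3,fy=3.3,interpolation=cv2.INTER_CUBIC))
d=snap('wrist','w35')
goto([.40,-.254,.335],-.41)
E
```

```text
time_s: 45.25
tcp_pos: [0.477, -0.0245, 0.3518]
orientation: [0.003, 0.693, 0.721, 0.003]
force: [-0.4, 0.4, -0.9]
opening: 0.4
shift [-22.64, -8.43, 1.21] turn [0.002, -0.0, 0.45]
```

View pics/s35c.png

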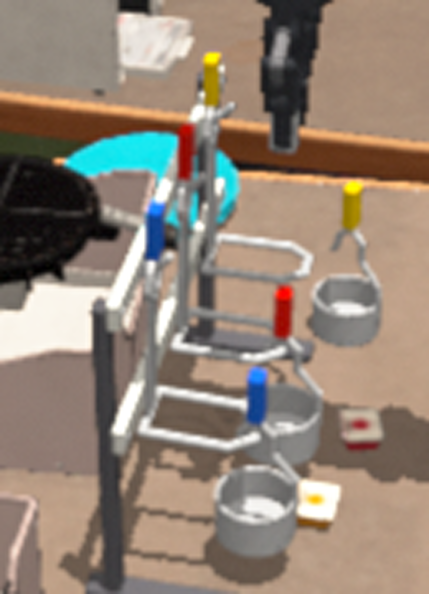

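View pics/w35.png

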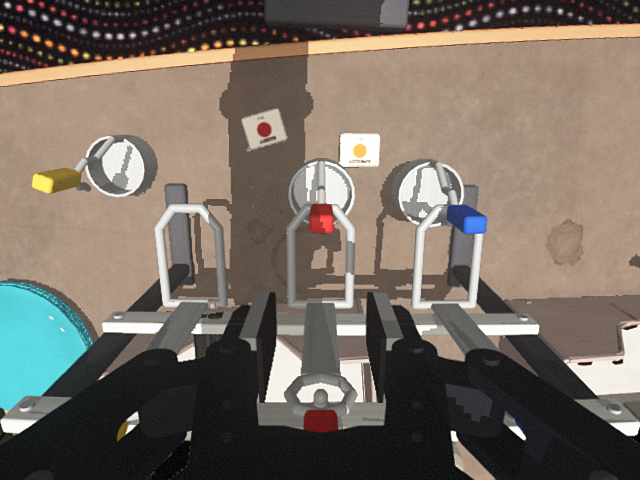

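```bash
python3 -m inch '[[-0.2,[-4,-3,0],[0,0,0.1]],[-0.2,[-9,-6,0],[0,0,0.25]],[-0.2,[-14,-6,0],[0,0,0.4]],[0,[-19,-6,1],[0,0,0.45]],[0,[-22.6,-6,3],[0,0,0.45]],[0,[-22.6,-6,5],[0,0,0.45]],[0,[-22.6,-6,6],[0,0,0.45]],[0,[-22.6,-6,6],[0,0,0.45]]]'
python3 - <<'E'
from h import *
d=ctrl.read_camera('wrist');overscoop(d,[.4615,-.2535],-.41,'w36o');goto([.4615,-.2535,.127],-.41)
E
```

```text
time_s: 46.15
tcp_pos: [0.4231, -0.2512, 0.2846]
orientation: [-0.002, 0.836, 0.549, -0.001]
force: [0.0, -0.4, 0.9]
opening: 0.501
shift [1.29, 3.58, 15.88] turn [-0.003, -0.001, 0.002]
```

View pics/w36o.png

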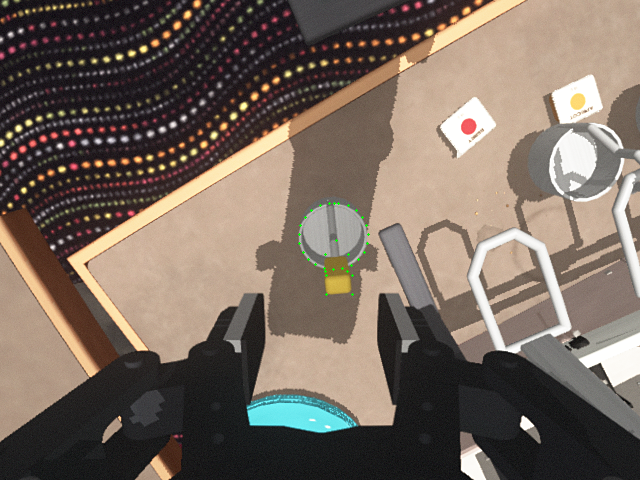

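```bash
python3 -m inch '[[0,[1.3,3.6,4],[0,0,0]],[0,[1.3,3.6,8],[0,0,0]],[-0.2,[1.3,3.6,12],[0,0,0]],[-0.2,[1.3,3.6,15.8],[0,0,0]],[-0.2,[1.3,3.6,15.8],[0,0,0]],[-0.2,[1.3,3.6,15.8],[0,0,0]],[-1,[1.3,3.6,15.8],[0,0,0]],[-1,[1.3,3.6,15.8],[0,0,0]],[-1,[1.3,3.6,15.8],[0,0,0]],[-1,[1.3,3.6,15.8],[0,0,0]],[-1,[1.3,3.6,15.8],[0,0,0]],[-1,[1.3,3.6,15.8],[0,0,0]]]'
python3 - <<'E'
from h import *
snap('wrist','w37')
E
```

```text
time_s: 47.4
tcp_pos: [0.4635, -0.2556, 0.1313]
orientation: [0.002, 0.836, 0.548, 0.001]
force: [-0.6, 0.4, 7.8]
opening: 0.207
```

View pics/w37.png

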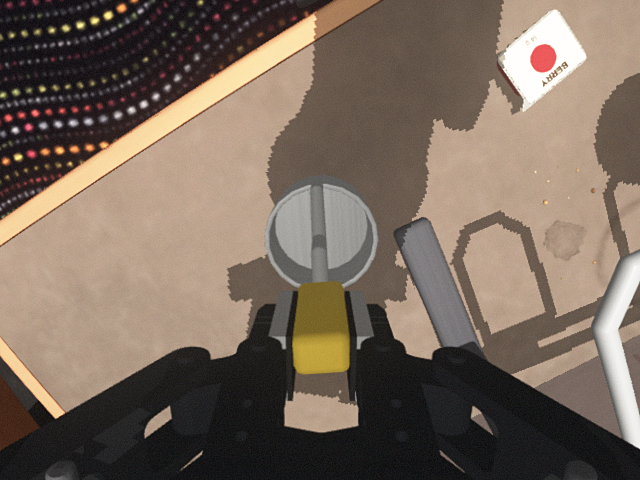

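```bash
python3 -m inch '[[-1,[0,0,-4],[0,0,0]],[-1,[0,0,-9],[0,0,0]],[-1,[0,0,-14],[0,0,-0.1]],[-1,[0,0,-18],[0,0,-0.25]],[-1,[0,-2,-18.5],[0,0,-0.4]],[-1,[0,-3,-18.5],[0,0,-0.447]],[-1,[0,-3,-18.5],[0,0,-0.447]],[-1,[0,-3,-18.5],[0,0,-0.447]]]'
python3 - <<'E'
from h import *
goto(sw(-.142,-.115,.217),.0373)
E
```

```text
time_s: 48.25
tcp_pos: [0.4349, -0.2433, 0.3147]
orientation: [0.001, 0.695, 0.719, 0.0]
force: [0.0, 0.3, -2.2]
opening: 0.2
shift [10.23, -0.01, 9.76] turn [0.002, 0.001, -0.002]
```

```bash
python3 -m inch '[[-1,[4,0,0],[0,0,0]],[-1,[8,0,0],[0,0,0]],[-1,[10.2,0,2],[0,0,0]],[-1,[10.2,0,6],[0,0,0]],[-1,[10.2,0,9.7],[0,0,0]],[-1,[10.2,0,9.7],[0,0,0]],[-1,[10.2,2,9.7],[0,0,0]],[-1,[10.2,4,9.7],[0,0,0]],[-1,[10.2,5.2,9.7],[0,0,0]],[-1,[10.2,5.2,9.7],[0,0,0]],[-1,[10.2,5.2,9.7],[0,0,0]]]'
python3 - <<'E'
from h import *
d=snap('side','s38')
im=cv2.imread('pics/s38.png')[160:280,300:400];cv2.imwrite('pics/s38c.png',cv2.resize(im,None,fx=5,fy=5,interpolation=cv2.INTER_CUBIC))
d=snap('wrist','w38');p,r=pose();M=r.as_matrix();print(p)
for dx in(-.004,0,.004): 
    q=p+M@np.array([0,dx,0]); q[2]=.149; print(dx,proj(d,[q]))
im=cv2.imread('pics/w38.png')[180:330,230:410];cv2.imwrite('pics/w38c.png',cv2.resize(im,None,fx=4,fy=4,interpolation=cv2.INTER_CUBIC))
E
```

```text
time_s: 49.35
tcp_pos: [0.4826, -0.1395, 0.2172]
orientation: [-0.0, 0.694, 0.72, -0.0]
force: [-0.0, -0.7, -1.0]
opening: 0.205
[ 0.48204273 -0.13952576  0.21706385]
-0.004 [[319.77396094 248.9225646 ]]
0 [[319.7730805  255.99034632]]
0.004 [[319.77224608 262.9868344 ]]
```

View pics/s38c.png

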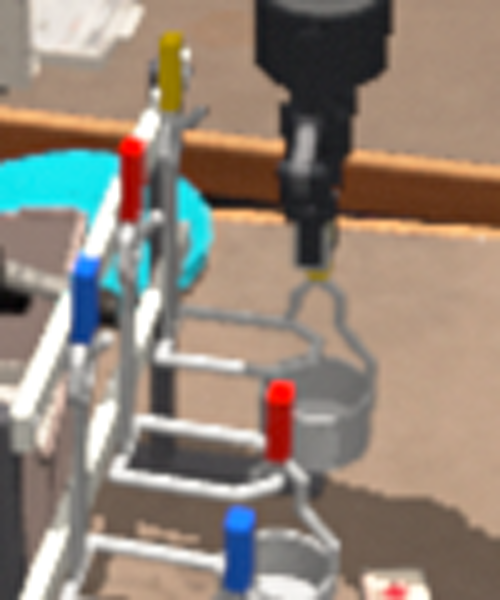

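View pics/w38c.png

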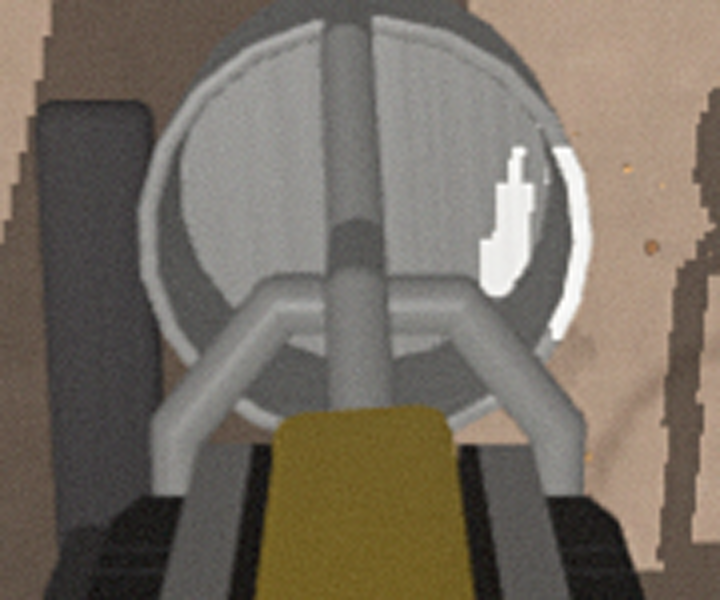

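```bash
python3 -m inch '[[-1,[0.2,0.1,0.5],[0,0,0]],[-1,[0.2,0.1,1.5],[0,0,0]],[-1,[0.2,0.1,2.5],[0,0,0]],[-1,[0.2,0.1,3.5],[0,0,0]],[-1,[0.2,0.1,4.3],[0,0,0]],[-1,[0.2,0.1,4.6],[0,0,0]],[-1,[0.2,0.1,4.85],[0,0,0]],[-1,[0.2,0.1,4.85],[0,0,0]]]'
```

```text
time_s: 50.25
tcp_pos: [0.4841, -0.1374, 0.1687]
orientation: [0.0, 0.694, 0.72, 0.0]
force: [-1.0, -0.4, 3.5]
opening: 0.199
```

```bash
python3 -m inch '[[-0.8,[0,0,0],[0,0,0]],[-0.6,[0,0,0],[0,0,0]],[-0.3,[0,0,0],[0,0,0]],[-0.2,[0,0,0],[0,0,0]],[-0.2,[0,0,0],[0,0,0]],[-0.2,[0,0,-2],[0,0,0]],[-0.2,[0,0,-6],[0,0,0]],[-0.2,[0,0,-10],[0,0,0]],[-0.2,[0,0,-14],[0,0,0]],[-0.2,[0,-2,-19],[0,0,0]],[-0.2,[0,-4,-22],[0,0,0]],[-0.2,[0,-4,-22],[0,0,0]]]'
python3 -m inch '[[-0.2,[0,0,0],[0,0,0]],[-0.2,[0,0,0],[0,0,0]],[-0.2,[0,0,0],[0,0,0]],[-0.2,[0,0,0],[0,0,0]],[-0.2,[0,0,0],[0,0,0]],[-0.2,[0,0,0],[0,0,0]],[-0.2,[0,0,0],[0,0,0]],[-0.2,[0,0,0],[0,0,0]],[-0.2,[0,0,0],[0,0,0]],[-0.2,[0,0,0],[0,0,0]]]'
python3 - <<'E'
from h import *
d=snap('side','s39')
im=cv2.imread('pics/s39.png')[150:330,270:400];cv2.imwrite('pics/s39c.png',cv2.resize(im,None,fx=3.3,fy=3.3,interpolation=cv2.INTER_CUBIC))
d=snap('wrist','w39')
E
```

```text
time_s: 51.45
tcp_pos: [0.4435, -0.1398, 0.3933]
orientation: [0.004, 0.694, 0.72, 0.002]
force: [0.0, -0.5, -0.5]
opening: 0.398
time_s: 52.45
tcp_pos: [0.4439, -0.1387, 0.3883]
orientation: [0.0, 0.694, 0.72, 0.0]
force: [-0.0, 0.3, -0.0]
opening: 0.4
```

View pics/s39c.png

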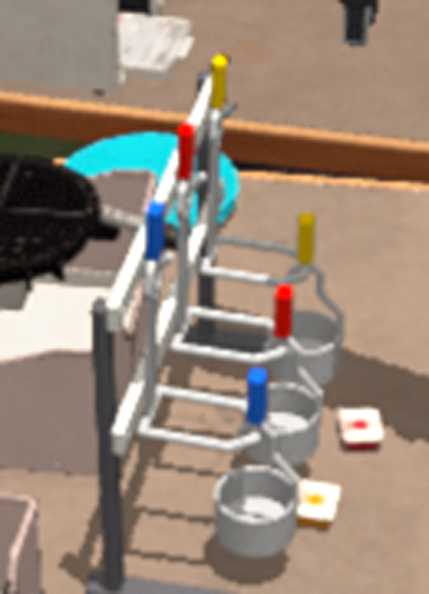

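View pics/w39.png

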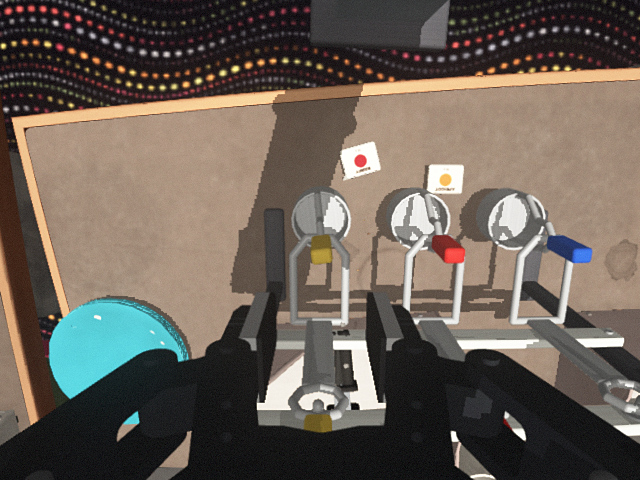

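```bash
python3 -m inch '[[-0.2,[0,-4,-3],[0,0,0]],[-0.2,[0,-4,-3],[0,0,0]],[-0.2,[0,-4,-3],[0,0,0]],[-0.2,[0,-4,-3],[0,0,0]],[-0.2,[0,-4,-3],[0,0,0]],[-0.2,[0,-4,-3],[0,0,0]],[-0.2,[0,-4,-3],[0,0,0]],[-0.2,[0,-4,-3],[0,0,0]],[-0.2,[0,-4,-3],[0,0,0]],[-0.2,[0,-4,-3],[0,0,0]],[-0.2,[0,-4,-3],[0,0,0]],[-0.2,[0,-4,-3],[0,0,0]]]'
python3 - <<'E'
from h import *
a=ctrl.read_camera('side')['frame'].astype(int)
dt=ctrl.read_camera('top')
ds=ctrl.read_camera('side')
for n in [c+k for c in ['red','yellow','blue'] for k in ['_eye_top','_loop_front','_scoop_hook','_scoop']]:
    A=ctrl.spot_point('top',n);B=ctrl.spot_point('side',n)
    if A and B:
        ra=ray(dt,A[0]['centre']);rb=ray(ds,B[0]['centre']);X=tri([ra,rb]);print(n,round(A[0]['conf'],2),round(B[0]['conf'],2),X.round(3),'gap',round(np.linalg.norm(np.cross(X-ra[0],ra[1]))*2000,1))
    else: print(n,len(A),len(B))
for y in(.115,0,-.115): print('seat',sw(-.006,y,.3).round(3),'loop',sw(-.094,y,.153).round(3))
b=ctrl.read_camera('side')['frame'].astype(int)
df=np.abs(a-b).max(2)[150:330,270:400];print('moving px',(df>40).sum(),ctrl.get_state()['time_s'])
E
```

```text
time_s: 53.75
tcp_pos: [0.4039, -0.1402, 0.4183]
orientation: [0.0, 0.694, 0.72, -0.0]
force: [-0.2, -0.5, 1.3]
opening: 0.4
red_eye_top 0.59 0.93 [ 0.564 -0.024  0.315] gap 7.0
red_loop_front 0.56 0.73 [ 0.475 -0.016  0.163] gap 0.6
red_scoop_hook 0.56 0.93 [ 0.478 -0.023  0.158] gap 0.0
red_scoop 0.84 0.71 [ 0.474 -0.023  0.031] gap 10.0
yellow_eye_top 0.69 0.58 [ 0.559 -0.138  0.3  ] gap 8.8
yellow_loop_front 0.64 0.76 [ 0.48  -0.148  0.141] gap 4.7
yellow_scoop_hook 0.78 0.88 [ 0.479 -0.134  0.164] gap 1.2
yellow_scoop 1 0
blue_eye_top 0.54 0.67 [0.557 0.09  0.304] gap 0.5
blue_loop_front 0.75 0.63 [0.477 0.081 0.138] gap 13.6
blue_scoop_hook 0.55 0.65 [0.475 0.082 0.145] gap 2.2
blue_scoop 0.75 0.97 [0.478 0.093 0.049] gap 2.0
seat [0.559 0.094 0.3  ] loop [0.471 0.091 0.153]
seat [ 0.563 -0.021  0.3  ] loop [ 0.475 -0.024  0.153]
seat [ 0.567 -0.136  0.3  ] loop [ 0.479 -0.139  0.153]
moving px 0 55.15
```

All detections agree within network noise, and nothing is moving. Handing in.

```bash
python3 -c "
from station import ctrl
print(ctrl.finish_job())"
```

```text
the job is handed in; nothing more can be done
None
```

All three drop hooks and all three scoops are hanging, and I handed the job in at about 55 s of the 210 s; the system gave no verdict. Blue is on the left peg, red on the middle and yellow on the right, each with its own scoop on the front bar of its loop. The blue hook stood beside a waffle-iron handle, so I gripped it across its thin side and slid it clear before lifting.

**Last checks:**
- **Seating:** the side and wrist pictures show every eye on its peg and every scoop hook over its bar. The tubs look untouched.
- **At rest:** two side pictures, the second after the detections, showed no moving pixels, and the gripper was well clear of everything.
- **Positions:** the triangulated eye tops were about 4 mm (blue) and 8 mm (yellow) from their peg seats. The scoop hook points were within about 12 mm of where the loop fronts should be.

**Disagreements:**
- The red eye top read about 15 mm above its seat, outside the 13 mm limit, and its rays missed each other by 7 mm. The pictures show it seated, so I put that down to detector noise.
- Some loop-front readings were 10–15 mm off in height. The yellow scoop's body was not found in the side view.
- I did not measure the honey jar's position, though the arm was not sent near it.

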